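# Hook the welded test bars out of the jig

### The arm

A 6-joint arm with a two-finger parallel gripper is mounted at the origin on the work surface. World frame = base frame: x ahead of the robot, y to its left, z up, the work surface at z = 0. Lengths are in m, angles in rad, forces in N, time in s.
With the tool pointing down it reaches from about 0.4 to 0.925 m from the base axis. Payload 3.4 kg.
Tool frame: the origin (TCP) lies midway between the tips of the shut fingers; the grasp point (between the pads) lies 19 mm behind it; z points along the fingers, y is the line along which they close (so a half turn about z gives the same grasp; the last joint's range is limited). The gripper opens to 85 mm and grips with 20 to 120 N. Pads are 22 mm wide; open, the fingers measure 114 mm over their backs; the gripper's body (76 mm by 85 mm) begins 54 mm behind the grasp point. The pads swing forward as they close: fully open they stand 13 mm farther back than shut.
Start: joints at [-1.256, 0.307, 1.506, -0, 1.328, -0.073], TCP at [0.217, -0.532, 0.231] pointing down, gripper open.
Joint ranges: [-3.12, 3.12], [-1.05, 2.28], [0.14, 2.33], [-1.42, 4.57], [0.1, 2.73], [-2.68, 2.68]. Speed limits (rad/s): [2.57, 2.57, 3.14, 3.14, 3.14, 3.14].

### API

Orientations are given as [roll, pitch, yaw] about the fixed x, y, z axes, in that order (R = Rz(yaw) Ry(pitch) Rx(roll)).
In Python, from workcell import bot gives the robot as it stands.
- The arm moves only by the tool step_arm, never from a script. Its argument "steps" is a list of rows, each an object with "delta_pos": the shift along the tool's x, y, z scaled (see below), a list of three; "turn": the turn, a rotation vector about the tool's x, y, z scaled (see below), a list of three. A call has 1 to 10 rows; each row shifts and turns the commanded pose from where the row before left it, along the tool's axes as they then stand; what a row does not reach is not made up. The controller multiplies each number of a shift by 50 mm and each number of a turn by pi rad. A row lasts 1/8 s, in which the tool goes at most 62.5 mm and 10.7 degrees, less where a joint would pass 70% of its speed; a pose out of reach is approached as far as the arm can. A call with a number of a shift or a turn outside -1 to 1 is refused whole. A call with a gripper value outside its range is refused whole. "gripper" is the closure, from -1 (fully open) to 1 (shut), so that 0 is half open, set as the call begins (left out, the last holds). The fingers move at their own pace and stop on an object; "squeeze" is the grip in N (left out, the last holds). Time passes only in rows, so rows that do not move let the fingers close. It gives the time, the measured TCP pose, the force, the opening and the grip force at its end, in the units of the state.
- bot.get_state(): the state, without advancing time (a new reading comes with each control period).
- bot.read_camera(name): name is "side" or "top" or "wrist"; returns (picture, depth): 400x640x3 uint8, red, green, blue; 400x640 float32, m along the optical axis (not along the pixel's ray), 0 where there is no reading.
- bot.camera_model(name): a dict with "vertical_fov" (degrees; the focal length in pixels is half the picture's height over the tangent of half this angle, whatever the lens; pixels are square), "cx", "cy" (the principal point, pixels), "rvec" (rotation vector, rad) and "tvec" (3), from world to camera coordinates, as OpenCV has them. Camera axes: x right, y down, z forward; pixel columns grow to the right and rows downward; lengths in m; the calibration is good to about 2 mm. A picture is of the moment at which its call begins: read the wrist's pose just before it. camera_model takes no time and is no camera call; for the wrist camera it gives the pose at the moment of the call.
- bot.hand_in(): hands the job in; it is judged then, once.
The state is a dict: "clock": time; "q": joint angles; "joint_vel": joint speeds; "tau": joint torques, N m; "position": TCP position; "tool_rot": TCP orientation; "contact_force": force on the tool from outside, world axes, zero at the start; "ft_torque": the same for the moment, N m; "gripper_width": opening from 0.0 (shut) to 1.0 (fully open); "grasp_force": force on a finger pad.
Only numpy, scipy, OpenCV 4.12 (cv2) and the standard library are available. Lean on these libraries where they do the work, as an engineer would, in place of code of your own. Each camera call takes 0.05 s, during which the arm holds its last target. There are 200 camera calls.

### The job

Slide the amber guard of the holding jig fully open, then use the hooked pick (not the fingers) to drag every welded test bar completely out of its narrow slot. Put all the bars flat in the aluminium tray, lay the pick back on its black rubber mat with its hook pointing down, and slide the guard fully shut again. Leave the spray can, hammer and brush where they are.

Things in the scene. Friction and masses are not known exactly. Their poses are not given: they have to be found in the camera images.
- jig: Dark steel holding jig on a 12 mm steel base, fixed. Origin: at bench height, in the plane of the slot mouths, midway across; x points into the slots, y along the guard's track. Four slots at y = -66, -22, 22, 66 mm, each 17 mm wide, 30 mm deep, open above and at the mouth (x = 0, nearest the robot), closed at x = 106 mm. Slot floor 12 mm, block top 42 mm above the bench.
- apron (a point): Middle of the flat apron, the part of the jig's base plate in front of the slot mouths, level with the slot floors (12 mm above the bench): jig x = -100 to 0, y = -88 to 88 mm. This point is on its surface at jig x = -50 mm. From it a 34 mm wide strip with the guard's track runs on to jig y = 278 mm.
- guard (a joint): Position in m of the sliding amber guard: an upright panel 158 mm wide, 7 mm thick, 14 to 53 mm above the bench, in the plane x = -7 mm of the jig. 0 = fully shut (across all four mouths), 0.19 = fully open (pushed to the jig's +y, clear of the slots). Slides with light friction (about 2 N), stays where left, has end stops; may start slightly ajar.
- guard_tab (a point): The guard's handle: an upright aluminium block on top of the guard near its +y end, 14 mm thick (jig x), 30 mm wide (jig y), reaching from 53 to 89 mm above the bench. This point is at its middle, 75 mm above the bench; its axes are the jig's.
- bar1: Welded steel test bar, 60 mm long (its x), 12 mm wide (y), 18 mm high, about 100 g, with a dark weld bead across the middle that stands 2.5 mm proud. Origin at the centre of its underside. Starts lying in one of the jig's slots, its near end 10 to 18 mm inside the mouth, too deep for fingers; free to slide along the slot. May be absent (2 to 4 bars are there).
- bar2: Welded steel test bar, 60 mm long (its x), 12 mm wide (y), 18 mm high, about 100 g, with a dark weld bead across the middle that stands 2.5 mm proud. Origin at the centre of its underside. Starts lying in one of the jig's slots, its near end 10 to 18 mm inside the mouth, too deep for fingers; free to slide along the slot. May be absent (2 to 4 bars are there).
- bar3: Welded steel test bar, 60 mm long (its x), 12 mm wide (y), 18 mm high, about 100 g, with a dark weld bead across the middle that stands 2.5 mm proud. Origin at the centre of its underside. Starts lying in one of the jig's slots, its near end 10 to 18 mm inside the mouth, too deep for fingers; free to slide along the slot. May be absent (2 to 4 bars are there).
- bar4: Welded steel test bar, 60 mm long (its x), 12 mm wide (y), 18 mm high, about 100 g, with a dark weld bead across the middle that stands 2.5 mm proud. Origin at the centre of its underside. Starts lying in one of the jig's slots, its near end 10 to 18 mm inside the mouth, too deep for fingers; free to slide along the slot. May be absent (2 to 4 bars are there).
- pick: Hooked pick, loose, 120 g: grey handle 70 mm long (its x), 22 mm wide (y), 34 mm high, flat underside, with an 8 mm thick guard plate 50 mm wide and 16 mm high at either end (x = +-31 mm) that keeps it upright; from its front a 7 mm round steel shaft runs along +x, 29 mm above the underside, to x = 140 mm, where it turns straight down to end 0.5 mm above the level of the underside. Origin at the centre of the handle's underside. Starts on the mat, hook down.
- pick_tip (a point): Lower end of the pick's downturned hook (hook 7 mm thick): 140 mm ahead of the pick's origin, at the level of the handle's underside.
- tray: Open aluminium tray fixed to the bench, 120 mm (its x) by 170 mm (y), 22 mm high, walls and floor 4 mm. Origin at the centre of its underside.
- mat: Thin black rubber mat on the bench (1 mm, seems flush), 210 mm (its x) by 90 mm (y), the pick's place. Origin at its centre. Tray and mat may change sides.
- spray: Bystander: upright spray can, 60 mm diameter, 170 mm high, behind the work. Origin at its underside's centre.
- hammer: Bystander: hammer lying on the bench behind the work. Origin on its underside.
- brush: Bystander: brush lying on the bench. Origin on its underside.
There are look-alikes about, which are no part of the job. Leave any red look-alike of the bar4 alone.

How it is judged:
On the way, in this order (a step that is already met when the one before it is completed fails the run):
1. the guard is slid fully open (value of joint guard above 0.175 m), for 0.2 s.
2. every bar is completely out of its slot ((x of bar1 in the frame of jig below -0.032 m or (x of bar1 in the frame of tray between -0.058 and 0.058 m and y of bar1 in the frame of tray between -0.083 and 0.083 m and z of bar1 in the frame of tray between -0.002 and 0.018 m)) and (x of bar2 in the frame of jig below -0.032 m or (x of bar2 in the frame of tray between -0.058 and 0.058 m and y of bar2 in the frame of tray between -0.083 and 0.083 m and z of bar2 in the frame of tray between -0.002 and 0.018 m)) and (x of bar3 in the frame of jig below -0.032 m or (x of bar3 in the frame of tray between -0.058 and 0.058 m and y of bar3 in the frame of tray between -0.083 and 0.083 m and z of bar3 in the frame of tray between -0.002 and 0.018 m)) and (x of bar4 in the frame of jig below -0.032 m or (x of bar4 in the frame of tray between -0.058 and 0.058 m and y of bar4 in the frame of tray between -0.083 and 0.083 m and z of bar4 in the frame of tray between -0.002 and 0.018 m))), for 0.2 s.
3. every bar lies in the tray (x of bar1 in the frame of tray between -0.058 and 0.058 m and y of bar1 in the frame of tray between -0.083 and 0.083 m and z of bar1 in the frame of tray between -0.002 and 0.018 m and x of bar2 in the frame of tray between -0.058 and 0.058 m and y of bar2 in the frame of tray between -0.083 and 0.083 m and z of bar2 in the frame of tray between -0.002 and 0.018 m and x of bar3 in the frame of tray between -0.058 and 0.058 m and y of bar3 in the frame of tray between -0.083 and 0.083 m and z of bar3 in the frame of tray between -0.002 and 0.018 m and x of bar4 in the frame of tray between -0.058 and 0.058 m and y of bar4 in the frame of tray between -0.083 and 0.083 m and z of bar4 in the frame of tray between -0.002 and 0.018 m), for 0.2 s.
At the end, for the whole second after the job is handed in: Every bar lies at rest on the tray's floor (centre inside the walls, underside less than 18 mm above the tray's underside), the guard is shut to within 7 mm, and the pick stands at rest on its underside, hook down (within 0.15 rad), with the middle of its handle over the mat (all of step 3 and linear speed of each of bar1, bar2, bar3, bar4, pick below 0.02 m/s and value of joint guard below 0.007 m and x of pick in the frame of mat between -0.105 and 0.105 m and y of pick in the frame of mat between -0.045 and 0.045 m and angle between pick's own z axis and vertical below 0.15 rad and height (world z) of pick below 0.01 m); the robot touches nothing.
It fails at once if the fingers touch a bar while its middle is still inside the jig's slot ((contact force between the fingers and bar1 above 0.5 N and x of bar1 in the frame of jig between 0 and 0.15 m and x of bar1 in the frame of jig above -0.15 m and y of bar1 in the frame of jig between -0.09 and 0.09 m) or (contact force between the fingers and bar2 above 0.5 N and x of bar2 in the frame of jig between 0 and 0.15 m and x of bar2 in the frame of jig above -0.15 m and y of bar2 in the frame of jig between -0.09 and 0.09 m) or (contact force between the fingers and bar3 above 0.5 N and x of bar3 in the frame of jig between 0 and 0.15 m and x of bar3 in the frame of jig above -0.15 m and y of bar3 in the frame of jig between -0.09 and 0.09 m) or (contact force between the fingers and bar4 above 0.5 N and x of bar4 in the frame of jig between 0 and 0.15 m and x of bar4 in the frame of jig above -0.15 m and y of bar4 in the frame of jig between -0.09 and 0.09 m)).
It fails at once if the spray can, hammer or brush is moved more than 30 mm (distance of any of spray, hammer, brush from where it was at the start of the episode above 0.03 m).
Of bar1, bar2, bar3, bar4 only 2 to 4 are there at a start; the rules pass over those that are not, and their reading is None.
At some moment in a run one of pick may be knocked a few centimetres aside while the robot is not near it.
It also fails if it takes over 210 s, if anything falls off the work surface, if the arm or the gripper's body presses on something with over 40 N, if the wrist force passes 120 N, or if a joint passes its speed limit or range.

## Working session

There is one attempt and no reset: what is moved stays moved. The work goes in short steps, Python scripts to look and compute and a tool call to move; the robot and the scene stay as the last step left them, time stands still between calls to the robot, and variables do not carry over. Pictures are saved under pics/ and viewed, at most 14 in all, crops included, and the job is handed in when it is done.

Besides the shell and the picture viewer there is one more tool, called by a JSON object that holds its "name" and its "arguments". step_arm: Moves the arm, as the interface text tells. Its arguments: {"type":"object","properties":{"steps":{"type":"array","items":{"type":"object","properties":{"delta_pos":{"type":"array","items":{"type":"number","minimum":-1,"maximum":1}},"turn":{"type":"array","items":{"type":"number","minimum":-1,"maximum":1}}}}},"gripper":{"type":"number"},"squeeze":{"type":"number"}},"required":["steps"]}

```bash
mkdir -p pics
cat > h.py <<'E'
import numpy as np, cv2
from workcell import bot
def model(n):
    m=bot.camera_model(n); f=200/np.tan(np.radians(m["vertical_fov"])/2)
    K=np.array([[f,0,m["cx"]],[0,f,m["cy"]],[0,0,1]]); R=cv2.Rodrigues(np.array(m["rvec"],float))[0]
    return K,R,np.array(m["tvec"],float)
def cam(n,name=None):
    M=model(n); p,d=bot.read_camera(n)
    if name: cv2.imwrite(f"pics/{name}.png",p[:,:,::-1]); np.savez(f"pics/{name}.npz",p=p,d=d,K=M[0],R=M[1],t=M[2])
    return p,d,M
def load(name):
    z=np.load(f"pics/{name}.npz"); return z['p'],z['d'],(z['K'],z['R'],z['t'])
def crop(name,u0,v0,u1,v1,s,out):
    p=load(name)[0][v0:v1,u0:u1,::-1]; cv2.imwrite(f"pics/{out}.png",cv2.resize(p,None,fx=s,fy=s,interpolation=cv2.INTER_CUBIC))
def world(M,u,v,z):   # intersect pixel ray with height z
    K,R,t=M; r=R.T@np.linalg.solve(K,[u,v,1.]); c=-R.T@t; return c+r*(z-c[2])/r[2]
def wd(M,d,u,v):
    K,R,t=M; return R.T@(np.linalg.solve(K,[u,v,1.])*d[int(v),int(u)]-t)
def cloud(M,d):
    K,R,t=M; v,u=np.mgrid[:400,:640]; P=np.stack([(u-K[0,2])/K[0,0]*d,(v-K[1,2])/K[1,1]*d,d],-1); return (P-t)@R
def proj(M,P):
    K,R,t=M; c=K@(R@np.asarray(P,float)+t); return c[:2]/c[2]
E
python3 - <<'E'
from h import *
for n in("top","side"):
    p,d,M=cam(n,n+"0"); print(n,-M[1].T@M[2],M[0][0,0])
print(bot.get_state())
E
```

```text
top [ 5.06826504e-01 -8.38271390e-06  1.11207290e+00] 448.51657573569986
side [ 1.36355575 -0.73859781  0.92708052] 492.63770855171686
{'clock': 0.1, 'q': array([-1.25648964e+00,  3.07508136e-01,  1.50754920e+00, -1.29562024e-05,
        1.32839789e+00, -7.34734899e-02]), 'joint_vel': array([ 0.00109564, -0.00219278, -0.00356584, -0.0002059 , -0.00019851,
       -0.00037462]), 'tau': array([ 1.81465268e-03, -4.58521521e+01, -2.52608675e+01, -7.68839840e-06,
        5.54725353e-03,  3.75123182e-05]), 'position': array([ 0.21721938, -0.53171227,  0.23046502]), 'tool_rot': array([-3.13973418e+00, -1.24188899e-04,  3.87783186e-01]), 'contact_force': array([0.77962395, 0.07050482, 0.67511021]), 'ft_torque': array([-0.00671969,  0.03872019,  0.04209775]), 'grasp_force': 0.0, 'gripper_width': 0.9997149700601513}
```

View pics/top0.png

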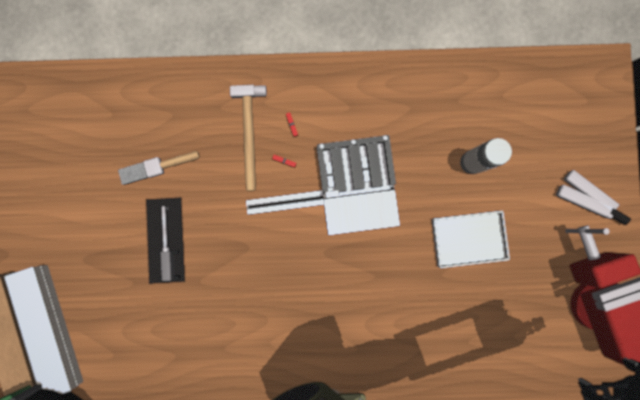

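View pics/side0.png

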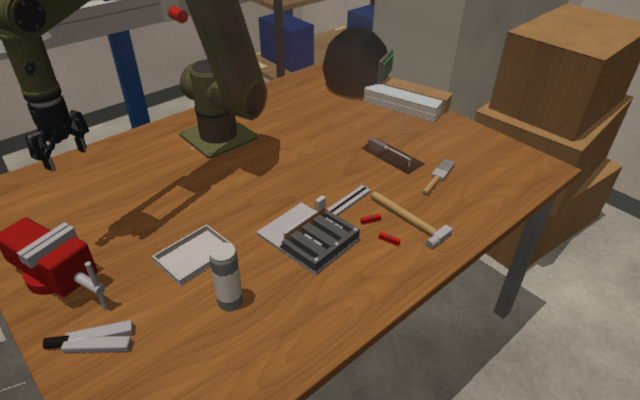

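The top view shows the jig at (357,185), mat and pick at (165,240), tray at (471,239), and two red look-alikes at (291,124) and (284,160), outside the jig. I'll leave those alone. Next, an enlarged crop of the jig and pick.

Run:
```python
from h import *
a=load("top0")[0]
A=cv2.resize(a[125:245,240:410],None,fx=4.6,fy=4.6,interpolation=cv2.INTER_CUBIC)[:,:,::-1]
cv2.imwrite("pics/c1.png",A)
b=cv2.resize(a[190:290,140:190],None,fx=5.5,fy=5.5,interpolation=cv2.INTER_CUBIC)[:,:,::-1]
s=cv2.resize(load("side0")[0][175:275,250:370],None,fx=4.2,fy=4.2,interpolation=cv2.INTER_CUBIC)[:,:,::-1]
H=max(b.shape[0],s.shape[0]); C=np.zeros((H,b.shape[1]+s.shape[1],3),np.uint8);C[:b.shape[0],:b.shape[1]]=b;C[:s.shape[0],b.shape[1]:]=s
cv2.imwrite("pics/c2.png",C);print(A.shape,C.shape)
```

```text
(552, 782, 3) (550, 779, 3)
```

View pics/c1.png

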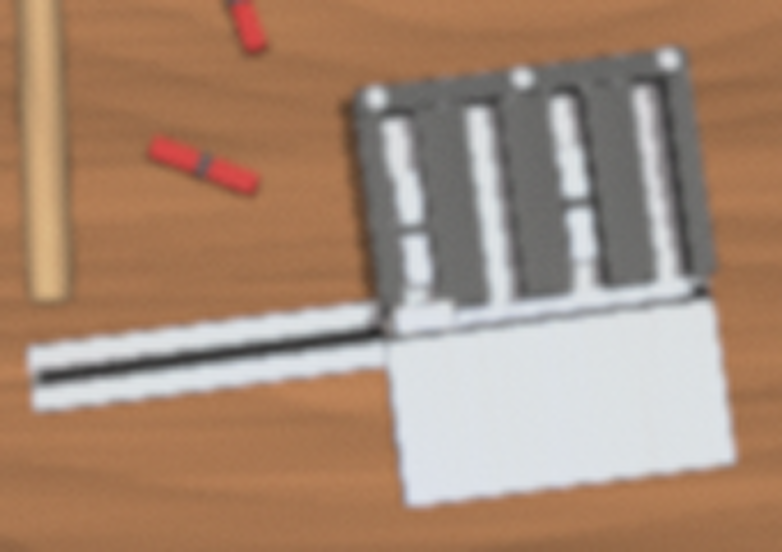

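View pics/c2.png

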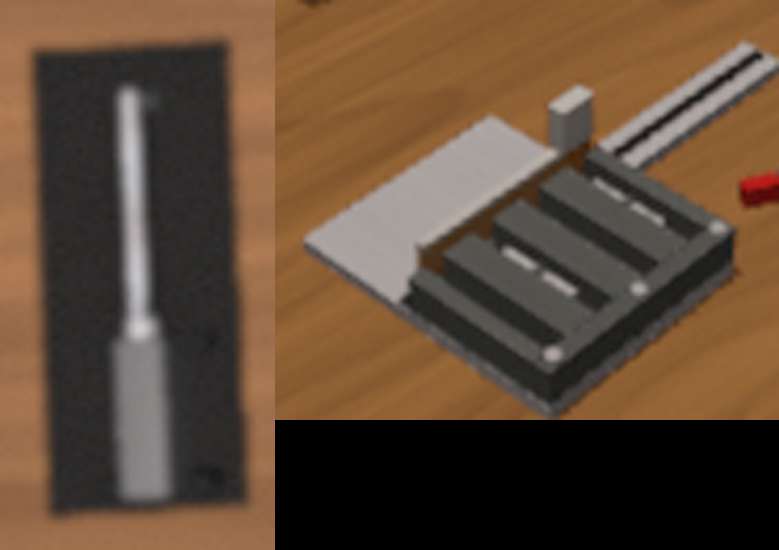

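Bars (white, with a weld bead) sit in the leftmost slot (+66; bead at c1 (412,230)) and the third slot (-22; bead at (578,205)). The other two slots are empty. The guard is shut, with its tab at c1 (425,315). The hook tip is at c2 (130,92) and the handle's rear end at (145,498). Now to compute the poses.

Run:
```python
from h import *
from scipy.optimize import least_squares
p,d,M=load("top0")
px=lambda uc,vc,s,u0,v0:((uc+.5)/s-.5+u0,(vc+.5)/s-.5+v0)
J=lambda a,b:px(a,b,4.6,240,125)
obs=[(J(408,506),-.1,.088,.012),(J(736,462),-.1,-.088,.012),(J(28,348),None,.278,.012),(J(33,410),None,.278,.012)]
near=[np.array(world(M,*o[0],.012)) for o in obs]
print("apron width",np.linalg.norm(near[0]-near[1]))
c=(near[0]+near[1])/2; ye=(near[0]-near[1]);ye/=np.linalg.norm(ye);xe=np.array([ye[1],-ye[0],0]);o=c+.1*xe;o[2]=0
def j(P): q=P-o; return q@xe,q@ye
print("jig",o,"yaw",np.arctan2(xe[1],xe[0]))
for n in near: print(j(n))
for nm,a,b,z in [("farL",358,90,.042),("farR",688,50,.042),("post",376,98,.042),("bead1",412,230,.0325),("bead2",578,205,.0325),("tab",(400+454)/2,315,.089),("b1near",420,283,.03),("b2near",585,268,.03)]:
    print(nm,world(M,*J(a,b),z),j(world(M,*J(a,b),z)))
P=lambda a,b:px(a,b,5.5,140,190)
for nm,a,b,z in [("mat",35,50,.001),("mat",228,42,.001),("mat",245,502,.001),("mat",52,515,.001),("rear",145,498,.034),("front",140,335,.034),("tip",130,88,.033)]:
    print(nm,world(M,*P(a,b),z))
for u,v in [(433,217),(503,211),(509,258),(438,267)]: print("tray",world(M,u,v,.022))
C=cloud(M,d)
for u,v in [(165,255),(164,215),(470,238),(360,210)]: print(C[v,u])
```

```text
apron width 0.1761117789312778
jig [ 0.59617119 -0.10077868  0.        ] yaw 0.10601056457480831
(np.float64(-0.10000000000000007), np.float64(0.08805588946563891))
(np.float64(-0.10000000000000009), np.float64(-0.0880558894656389))
(np.float64(0.010478772166685506), np.float64(0.2780636090487179))
(np.float64(-0.02276749196527576), np.float64(0.27956709001722696))
farL [ 0.70557949 -0.00320974  0.042     ] (np.float64(0.11911807412824117), np.float64(0.08544447539367665))
farR [ 0.72179047 -0.17623083  0.042     ] (np.float64(0.11693032501501688), np.float64(-0.08832061658181226))
post [ 0.70110261 -0.01249771  0.042     ] (np.float64(0.11368355248877271), np.float64(0.0766823497790927))
bead1 [ 0.63241894 -0.02958068  0.0325    ] (np.float64(0.043577873460141865), np.float64(0.06696284668203631))
bead2 [ 0.64318977 -0.11716574  0.0325    ] (np.float64(0.04502068032973012), np.float64(-0.021270210046843634))
tab [ 0.58321914 -0.03427116  0.089     ] (np.float64(-0.005842037029614527), np.float64(0.06750463385661049))
b1near [ 0.60459585 -0.03305496  0.03      ] (np.float64(0.015543361346627286), np.float64(0.06645209609469012))
b2near [ 0.61011    -0.12003331  0.03      ] (np.float64(0.011823193781135005), np.float64(-0.020621441411908168))
mat [0.58862588 0.42669691 0.001     ]
mat [0.58984611 0.33927185 0.001     ]
mat [0.38314562 0.33422752 0.001     ]
mat [0.37965825 0.42087886 0.001     ]
rear [0.38970076 0.36781024 0.034     ]
front [0.46037021 0.36922787 0.034     ]
tip [0.56841615 0.37280279 0.033     ]
tray [ 0.52334551 -0.27874311  0.022     ]
tray [ 0.53326575 -0.44886779  0.022     ]
tray [ 0.41946211 -0.45793347  0.022     ]
tray [ 0.4024383  -0.28598357  0.022     ]
[0.44964559 0.36930193 0.03443982]
[0.54572016 0.37178708 0.03122676]
[ 0.46942916 -0.37304301  0.0013548 ]
[ 0.54560133 -0.10341349  0.01000779]
```

```bash
cat >> h.py <<'E'
from scipy.spatial.transform import Rotation as Ro
O=np.array([.5962,-.1008,0]); YJ=.106
def jig(x,y,z):
    return O+np.array([np.cos(YJ)*x-np.sin(YJ)*y,np.sin(YJ)*x+np.cos(YJ)*y,z])
def injig(P): return Ro.from_euler('z',-YJ).apply(np.asarray(P)-O)
def to(P,yaw):
    "units of shift (in tool axes once turned to yaw) and of turn from the measured pose"
    s=bot.get_state(); T=Ro.from_euler('xyz',[np.pi,0,yaw]); N=Ro.from_euler('xyz',s["tool_rot"])
    print("t %.1f F %s  shift %s  turn %s"%(s["clock"],np.round(s["contact_force"],1),np.round(T.inv().apply(np.asarray(P)-s["position"])/.05,3),np.round((N.inv()*T).as_rotvec()/np.pi,4)))
E
python3 -c "
from h import *
to(jig(-.007,.02,.2305),YJ)"
```

```text
t 0.1 F [0.8 0.1 0.7]  shift [ 8.309e+00 -8.168e+00 -1.000e-03]  turn [-0.0006  0.      0.0897]
```

{"name": "step_arm", "arguments": {"gripper": 1, "steps": [{"turn": [0, 0, 0.045]}, {"turn": [0, 0, 0.045]}, {"delta_pos": [0.6, -0.6, 0]}, {"delta_pos": [0.6, -0.6, 0]}, {"delta_pos": [0.6, -0.6, 0]}, {"delta_pos": [0.6, -0.6, 0]}, {"delta_pos": [0.6, -0.6, 0]}, {"delta_pos": [0.6, -0.6, 0]}, {"delta_pos": [0.6, -0.6, 0]}, {"delta_pos": [0.6, -0.6, 0]}]}}

```text
schema error: expected keys delta_pos, turn
```

```bash
python3 -c "
from h import *
to(jig(-.007,.018,.2305),YJ)"
```

```text
t 0.1 F [0.8 0.1 0.7]  shift [ 8.309e+00 -8.128e+00 -1.000e-03]  turn [-0.0006  0.      0.0897]
```

{"name": "step_arm", "arguments": {"gripper": 1, "steps": [{"delta_pos": [0, 0, 0], "turn": [0, 0, 0.045]}, {"delta_pos": [0, 0, 0], "turn": [0, 0, 0.045]}, {"delta_pos": [0.6, -0.6, 0], "turn": [0, 0, 0]}, {"delta_pos": [0.6, -0.6, 0], "turn": [0, 0, 0]}, {"delta_pos": [0.6, -0.6, 0], "turn": [0, 0, 0]}, {"delta_pos": [0.6, -0.6, 0], "turn": [0, 0, 0]}, {"delta_pos": [0.6, -0.6, 0], "turn": [0, 0, 0]}, {"delta_pos": [0.6, -0.6, 0], "turn": [0, 0, 0]}, {"delta_pos": [0.6, -0.6, 0], "turn": [0, 0, 0]}, {"delta_pos": [0.6, -0.6, 0], "turn": [0, 0, 0]}]}}

```text
clock: 1.35
position: [0.4314, -0.2671, 0.231]
tool_rot: [-3.141, 0.0, 0.105]
contact_force: [0.7, -0.7, 0.1]
gripper_width: 0.005
grasp_force: 0.0
```

```bash
python3 -c "
from h import *
to(jig(-.007,.018,.2305),YJ)"
```

```text
t 1.4 F [ 0.7 -0.7  0.1]  shift [ 3.489 -3.319  0.009]  turn [-0.0001  0.0002 -0.0003]
```

{"name": "step_arm", "arguments": {"steps": [{"delta_pos": [0.58, -0.55, 0], "turn": [0, 0, 0]}, {"delta_pos": [0.58, -0.55, 0], "turn": [0, 0, 0]}, {"delta_pos": [0.58, -0.55, 0], "turn": [0, 0, 0]}, {"delta_pos": [0.58, -0.55, 0], "turn": [0, 0, 0]}, {"delta_pos": [0.58, -0.55, 0], "turn": [0, 0, 0]}, {"delta_pos": [0.58, -0.55, 0], "turn": [0, 0, 0]}, {"delta_pos": [0, 0, 0.8], "turn": [0, 0, 0]}, {"delta_pos": [0, 0, 0.8], "turn": [0, 0, 0]}, {"delta_pos": [0, 0, 0.8], "turn": [0, 0, 0]}, {"delta_pos": [0, 0, 0], "turn": [0, 0, 0]}]}}

```text
clock: 2.6
position: [0.5833, -0.0854, 0.1078]
tool_rot: [-3.139, 0.008, 0.105]
contact_force: [0.4, 0.1, -0.4]
gripper_width: -0.003
grasp_force: 0.0
```

```bash
python3 -c "
from h import *
to(jig(-.007,.018,.067),YJ); to(jig(-.007,.0525+.19-.0145,.067),YJ); cam('wrist','w1')"
```

```text
t 2.6 F [ 0.4  0.1 -0.4]  shift [ 0.083 -0.026  0.816]  turn [-0.0009  0.0027 -0.0003]
t 2.6 F [ 0.4  0.1 -0.4]  shift [ 0.083 -4.226  0.816]  turn [-0.0009  0.0027 -0.0003]
```

View pics/w1.png

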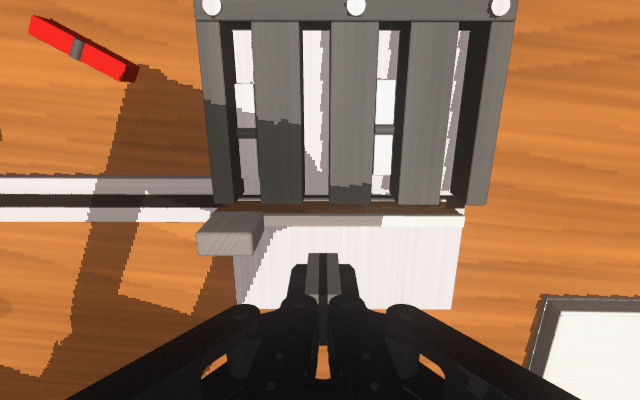

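The wrist view shows bars in slots 1 (244,130) and 3 (385,130), slots 2 and 4 empty, and the tab at (230,232) on the fingers' left. I'll lower and push.

{"name": "step_arm", "arguments": {"steps": [{"delta_pos": [0.08, 0, 0.5], "turn": [0, 0, 0]}, {"delta_pos": [0, 0, 0.3], "turn": [0, 0, 0]}, {"delta_pos": [0, -0.4, 0], "turn": [0, 0, 0]}, {"delta_pos": [0, -0.4, 0], "turn": [0, 0, 0]}, {"delta_pos": [0, -0.5, 0], "turn": [0, 0, 0]}, {"delta_pos": [0, -0.5, 0], "turn": [0, 0, 0]}, {"delta_pos": [0, -0.5, 0], "turn": [0, 0, 0]}, {"delta_pos": [0, -0.5, 0], "turn": [0, 0, 0]}, {"delta_pos": [0, -0.5, 0], "turn": [0, 0, 0]}, {"delta_pos": [0, -0.4, 0], "turn": [0, 0, 0]}]}}

```text
clock: 3.9
position: [0.5714, 0.1003, 0.0725]
tool_rot: [3.141, -0.002, 0.107]
contact_force: [-0.1, -3.1, 0.7]
gripper_width: 0.001
grasp_force: 1.1
```

```bash
python3 -c "
from h import *
to(jig(-.007,.0525+.19-.0145,.067),YJ)"
```

```text
t 3.9 F [-0.1 -3.1  0.7]  shift [-0.072 -0.508  0.109]  turn [ 0.0001 -0.0007  0.0002]
```

Continuing until a stop force shows.

{"name": "step_arm", "arguments": {"steps": [{"delta_pos": [0, -0.2, 0], "turn": [0, 0, 0]}, {"delta_pos": [0, -0.1, 0], "turn": [0, 0, 0]}, {"delta_pos": [0, -0.06, 0], "turn": [0, 0, 0]}, {"delta_pos": [0, -0.04, 0], "turn": [0, 0, 0]}, {"delta_pos": [0, 0, 0], "turn": [0, 0, 0]}]}}

```text
clock: 4.53
position: [0.5691, 0.118, 0.0712]
tool_rot: [-3.141, 0.0, 0.104]
contact_force: [1.3, -0.1, 0.8]
gripper_width: -0.001
grasp_force: 0.3
```

```bash
python3 -c "
from h import *
to(jig(-.007,.0525+.19-.0145,.067),YJ)"
```

```text
t 4.5 F [ 1.3 -0.1  0.8]  shift [-0.064 -0.152  0.084]  turn [-0.0001  0.0001 -0.0005]
```

{"name": "step_arm", "arguments": {"steps": [{"delta_pos": [0, -0.1, 0], "turn": [0, 0, 0]}, {"delta_pos": [0, -0.06, 0], "turn": [0, 0, 0]}, {"delta_pos": [0, 0, 0], "turn": [0, 0, 0]}]}}

```text
clock: 4.9
position: [0.569, 0.119, 0.0713]
tool_rot: [3.13, 0.001, 0.108]
contact_force: [2.8, -23.1, 1.3]
gripper_width: -0.003
grasp_force: 11.6
```

Run:
```python
from h import *
to(jig(-.007,.0525+.19-.0145,.067),YJ)
p,d,M=cam('side','s1'); C=cloud(M,d)
Q=injig(C.reshape(-1,3)); m=(abs(Q[:,0]+.007)<.02)&(Q[:,1]>.17)&(Q[:,1]<.3)&(Q[:,2]>.06)&(Q[:,2]<.092)
print(np.sum(m),Q[m].min(0),Q[m].max(0)); crop('s1',270,130,400,260,4.5,'s1c')
```

```text
t 4.9 F [  2.8 -23.1   1.3]  shift [-0.064 -0.132  0.085]  turn [0.0037 0.0002 0.0005]
101 [-0.01225248  0.2006246   0.06016802] [0.00818848 0.2623679  0.09193888]
```

View pics/s1c.png

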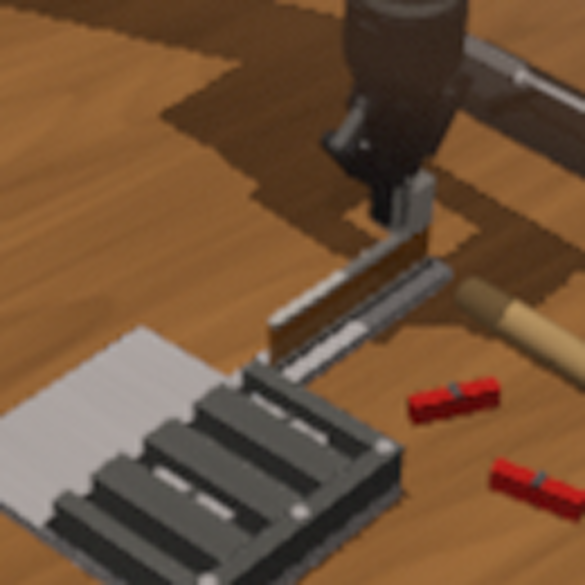

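The picture and the 23 N stop force agree: the guard is fully open. I'll back off, lift, and go above the pick.

{"name": "step_arm", "arguments": {"gripper": -1, "squeeze": 60, "steps": [{"delta_pos": [0, 0.3, 0], "turn": [0, 0, 0]}, {"delta_pos": [0, 0, -0.8], "turn": [0, 0, 0]}, {"delta_pos": [0, 0, -0.8], "turn": [0, 0, 0]}, {"delta_pos": [0, 0, -0.8], "turn": [0, 0, 0.026]}, {"delta_pos": [-0.5, -0.8, 0], "turn": [0, 0, 0]}, {"delta_pos": [-0.5, -0.8, 0], "turn": [0, 0, 0]}, {"delta_pos": [-0.5, -0.8, 0], "turn": [0, 0, 0]}, {"delta_pos": [-0.5, -0.8, 0], "turn": [0, 0, 0]}, {"delta_pos": [-0.5, -0.8, 0], "turn": [0, 0, 0]}, {"delta_pos": [0, 0, 0], "turn": [0, 0, 0]}]}}

```text
clock: 6.2
position: [0.4378, 0.3106, 0.1911]
tool_rot: [-3.141, 0.002, 0.027]
contact_force: [0.6, -1.8, 0.5]
gripper_width: 1.004
grasp_force: 0.0
```

Run:
```python
from h import *
to([.425,.3685,.19],.025)
p,d,M=cam('top','t2'); cam('wrist','w2')
a=load('t2')[0][190:290,130:230]; b=load('w2')[0]
A=cv2.resize(a,(400,400),interpolation=cv2.INTER_CUBIC); C=np.zeros((400,800,3),np.uint8);C[:,:400]=A;C[:250,400:]=cv2.resize(b,(400,250))
cv2.imwrite('pics/c3.png',C[:,:,::-1])
```

```text
t 6.2 F [ 0.6 -1.8  0.5]  shift [-0.228 -1.164  0.021]  turn [-0.0003  0.0006  0.0008]
```

View pics/c3.png

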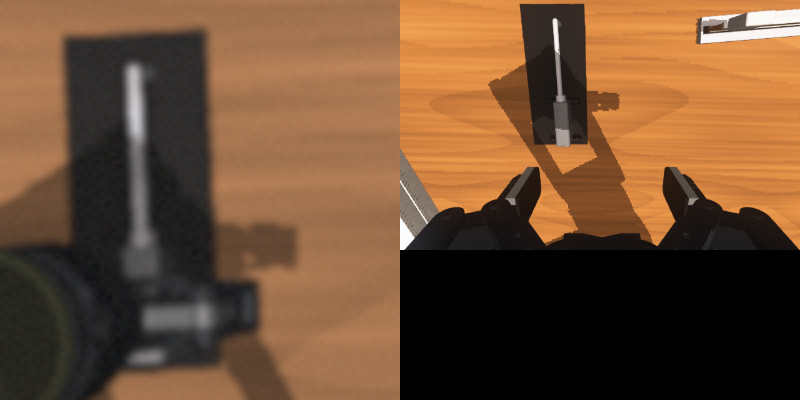

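Run:
```python
from h import *
p,d,M=load('w2'); C=cloud(M,d).reshape(-1,3); c=p.reshape(-1,3)
m=(C[:,2]>.022)&(C[:,2]<.045)&(C[:,1]>.33)&(C[:,1]<.43)&(C[:,0]>.36)&(C[:,0]<.62)
Q=C[m]; print(len(Q),Q.min(0),Q.max(0))
for lo,hi in [(.39,.41),(.41,.43),(.43,.45),(.48,.5),(.5,.52),(.52,.54),(.54,.56)]:
    k=Q[(Q[:,0]>lo)&(Q[:,0]<hi)]; 
    if len(k): print(lo,len(k),k[:,1].min(),k[:,1].max(),np.median(k[:,2]))
```

```text
2968 [0.3898258  0.3556533  0.02211319] [0.56733309 0.37945134 0.03496703]
0.39 463 0.3556532982192596 0.3779034838455213 0.032621068694245255
0.41 505 0.35624974169767537 0.37888358084560175 0.032696770024576355
0.43 538 0.3570185234625126 0.37945133801792436 0.03256903462645848
0.48 185 0.36648526701106493 0.3736832447893261 0.030523187585464573
0.5 208 0.3669968174831646 0.37440862702036937 0.03061704366048914
0.52 213 0.3679655160662222 0.37542469002223244 0.030394580310106684
0.54 230 0.3681711968054874 0.3760612225189544 0.03057921974310521
```

The pick is undisturbed: rear at x=0.390, axis y=0.368, yaw ≈0.03. Now to descend with the fingers open.

{"name": "step_arm", "arguments": {"steps": [{"delta_pos": [-0.12, -0.6, 0], "turn": [0, 0, 0]}, {"delta_pos": [-0.12, -0.55, 0], "turn": [0, 0, 0]}, {"delta_pos": [0, 0, 0.8], "turn": [0, 0, 0]}, {"delta_pos": [0, 0, 0.8], "turn": [0, 0, 0]}, {"delta_pos": [0, 0, 0.8], "turn": [0, 0, 0]}, {"delta_pos": [0, 0, 0.5], "turn": [0, 0, 0]}, {"delta_pos": [0, 0, 0], "turn": [0, 0, 0]}]}}

```text
clock: 7.18
position: [0.4264, 0.3631, 0.0442]
tool_rot: [3.138, 0.004, 0.021]
contact_force: [1.3, -0.3, -0.5]
gripper_width: 1.001
grasp_force: 0.0
```

Run:
```python
from h import *
to([.425,.368,.006],.031)
```

```text
t 7.2 F [ 1.3 -0.3 -0.5]  shift [-0.024 -0.098  0.764]  turn [ 0.001   0.0014 -0.0031]
```

{"name": "step_arm", "arguments": {"steps": [{"delta_pos": [-0.02, -0.1, 0.3], "turn": [0, 0, -0.003]}, {"delta_pos": [0, 0, 0.3], "turn": [0, 0, 0]}, {"delta_pos": [0, 0, 0.16], "turn": [0, 0, 0]}, {"delta_pos": [0, 0, 0], "turn": [0, 0, 0]}]}}

```text
clock: 7.68
position: [0.4253, 0.3701, 0.0077]
tool_rot: [3.141, 0.001, 0.033]
contact_force: [0.2, -0.8, -0.5]
gripper_width: 0.998
grasp_force: 0.0
```

{"name": "step_arm", "arguments": {"gripper": 1, "squeeze": 60, "steps": [{"delta_pos": [0, 0, 0], "turn": [0, 0, 0]}, {"delta_pos": [0, 0, 0], "turn": [0, 0, 0]}, {"delta_pos": [0, 0, 0], "turn": [0, 0, 0]}, {"delta_pos": [0, 0, 0], "turn": [0, 0, 0]}, {"delta_pos": [0, 0, 0], "turn": [0, 0, 0]}]}}

```text
clock: 8.3
position: [0.4262, 0.3707, 0.0089]
tool_rot: [-3.141, -0.001, 0.033]
contact_force: [-1.1, 0.2, 3.5]
gripper_width: 0.245
grasp_force: 60.2
```

{"name": "step_arm", "arguments": {"steps": [{"delta_pos": [0, 0, -0.5], "turn": [0, 0, 0]}, {"delta_pos": [0, 0, -0.8], "turn": [0, 0, 0]}, {"delta_pos": [0, 0, -0.8], "turn": [0, 0, 0]}, {"delta_pos": [0, 0, -0.8], "turn": [0, 0, -0.012]}, {"delta_pos": [0, 0, 0], "turn": [0, 0, -0.012]}, {"delta_pos": [0, 0, 0], "turn": [0, 0, 0]}]}}

```text
clock: 9.05
position: [0.4255, 0.3702, 0.1535]
tool_rot: [-3.142, -0.0, 0.108]
contact_force: [0.0, 0.9, -1.0]
gripper_width: 0.244
grasp_force: 59.6
```

Run:
```python
from h import *
to(jig(-.047,.066,.15),YJ)
p,d,M=cam('wrist','w3');C=cloud(M,d).reshape(-1,3)
s=bot.get_state(); T=Ro.from_euler('xyz',s['tool_rot']); Q=T.inv().apply(C-s['position'])
m=(abs(Q[:,1])<.03)&(Q[:,0]>.04)&(Q[:,0]<.2)&(Q[:,2]>-.06)&(Q[:,2]<.03)
Q=Q[m];print(len(Q),Q.max(0))
for x in np.arange(.05,.15,.015):
    k=Q[abs(Q[:,0]-x)<.006]
    if len(k): print(round(x,3),len(k),k[:,1].min(),k[:,1].max(),np.percentile(k[:,2],[5,50,95]))
```

```text
t 9.1 F [ 0.   0.9 -1. ]  shift [1.458 8.408 0.07 ]  turn [-0.     -0.      0.0006]
4394 [ 0.10718564  0.00737834 -0.01088111]
0.05 626 -0.002902175376391117 0.004132078643073212 [-0.02352042 -0.02232833 -0.02021426]
0.065 705 -0.0027875277924871767 0.00408227886136617 [-0.02358161 -0.02233865 -0.0203198 ]
0.08 787 -0.0026770598396493586 0.0042673077557766935 [-0.02357609 -0.02231779 -0.02029844]
0.095 882 -0.0025684251918180762 0.004385178463730445 [-0.02377006 -0.02235657 -0.02019634]
0.11 212 -0.0024656325661029607 0.004262128697518116 [-0.02355377 -0.02219765 -0.01988279]
```

{"name": "step_arm", "arguments": {"steps": [{"delta_pos": [0, 0.5, 0], "turn": [0, 0, 0]}, {"delta_pos": [0.1, 0.8, 0], "turn": [0, 0, 0]}, {"delta_pos": [0.2, 0.8, 0], "turn": [0, 0, 0]}, {"delta_pos": [0.2, 0.9, 0], "turn": [0, 0, 0]}, {"delta_pos": [0.2, 0.9, 0], "turn": [0, 0, 0]}, {"delta_pos": [0.2, 0.9, 0], "turn": [0, 0, 0]}, {"delta_pos": [0.2, 0.9, 0], "turn": [0, 0, 0]}, {"delta_pos": [0.2, 0.9, 0], "turn": [0, 0, 0]}, {"delta_pos": [0.16, 0.9, 0], "turn": [0, 0, 0]}, {"delta_pos": [0, 0.9, 0], "turn": [0, 0, 0]}]}}

```text
clock: 10.35
position: [0.5438, -0.0407, 0.1521]
tool_rot: [-3.141, 0.002, 0.107]
contact_force: [0.0, 0.1, -0.9]
gripper_width: 0.246
grasp_force: 59.5
```

Run:
```python
from h import *
to(jig(-.047,.066,.10),YJ)
```

```text
t 10.3 F [ 0.   0.1 -0.9]  shift [-0.024 -0.014  1.042]  turn [-0.0002  0.0005  0.0005]
```

{"name": "step_arm", "arguments": {"steps": [{"delta_pos": [-0.02, 0, 0.6], "turn": [0, 0, 0]}, {"delta_pos": [0, 0, 0.8], "turn": [0, 0, 0]}, {"delta_pos": [0, 0, 0], "turn": [0, 0, 0]}, {"delta_pos": [0, 0, 0], "turn": [0, 0, 0]}]}}

```text
clock: 10.85
position: [0.5429, -0.0393, 0.0835]
tool_rot: [-3.141, 0.0, 0.108]
contact_force: [0.5, -0.5, -1.2]
gripper_width: 0.249
grasp_force: 59.5
```

Run:
```python
from h import *
to(jig(-.047,.066,.026),YJ)
a=cam('top','t3')[0][110:250,280:420]; b=cam('side','s3')[0][160:290,230:380]
A=cv2.resize(a,(390,390),interpolation=cv2.INTER_CUBIC);B=cv2.resize(b,(400,347),interpolation=cv2.INTER_CUBIC)
C=np.zeros((390,790,3),np.uint8);C[:,:390]=A;C[:347,390:]=B;cv2.imwrite('pics/c4.png',C[:,:,::-1])
```

```text
t 10.8 F [ 0.5 -0.5 -1.2]  shift [-0.01   0.016  1.15 ]  turn [-0.      0.0001  0.0007]
```

View pics/c4.png

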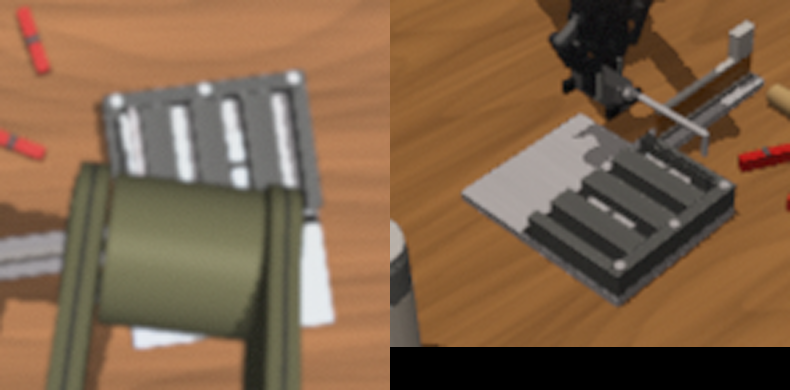

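Side view: the hook hangs at (705,140), over the +66 slot. I'll check its position in jig coordinates by depth.

Run:
```python
from h import *
for n in('t3','s3'):
    p,d,M=load(n); Q=injig(cloud(M,d).reshape(-1,3)); m=(Q[:,2]>.06)&(Q[:,2]<.125)&(Q[:,0]>.03)&(Q[:,0]<.15)&(abs(Q[:,1]-.066)<.04); Q=Q[m]
    print(n,len(Q),Q.min(0),Q.max(0))
    for x in(.04,.05,.06,.07,.08,.09,.095,.1):
        k=Q[abs(Q[:,0]-x)<.004]
        if len(k): print(x,len(k),k.min(0).round(4),k.max(0).round(4))
```

```text
t3 76 [0.04044952 0.06498211 0.08802196] [0.09381594 0.07196601 0.11190051]
0.04 6 [0.0404 0.0672 0.105 ] [0.0436 0.0717 0.1119]
0.05 9 [0.0476 0.0657 0.1053] [0.0526 0.0708 0.1088]
0.06 13 [0.0567 0.065  0.1037] [0.0637 0.0719 0.1116]
0.07 12 [0.0661 0.0653 0.1041] [0.0734 0.072  0.1075]
0.08 9 [0.0772 0.0664 0.1049] [0.0824 0.0713 0.1098]
0.09 14 [0.0865 0.065  0.088 ] [0.0938 0.0718 0.1091]
0.095 5 [0.0911 0.065  0.1049] [0.0938 0.0718 0.1083]
s3 79 [0.03009409 0.05856922 0.07846582] [0.09840217 0.06628137 0.10909155]
0.04 5 [0.0375 0.0592 0.1041] [0.0424 0.0661 0.1063]
0.05 6 [0.0462 0.0593 0.0978] [0.0523 0.0661 0.1065]
0.06 8 [0.0563 0.0596 0.1007] [0.064  0.0643 0.1067]
0.07 6 [0.0675 0.0596 0.0976] [0.0737 0.0651 0.109 ]
0.08 7 [0.0762 0.0613 0.1007] [0.083  0.0656 0.1061]
0.09 20 [0.0861 0.0586 0.0803] [0.0939 0.066  0.1065]
0.095 25 [0.0912 0.0586 0.0785] [0.0984 0.0663 0.1065]
0.1 4 [0.0962 0.0597 0.0785] [0.0984 0.064  0.0929]
```

{"name": "step_arm", "arguments": {"steps": [{"delta_pos": [0, 0.03, 0.3], "turn": [0, 0, 0]}, {"delta_pos": [0, 0, 0.3], "turn": [0, 0, 0]}, {"delta_pos": [0, 0, 0.3], "turn": [0, 0, 0]}, {"delta_pos": [0, 0, 0.25], "turn": [0, 0, 0]}, {"delta_pos": [0, 0, 0], "turn": [0, 0, 0]}]}}

```text
clock: 11.58
position: [0.5417, -0.0407, 0.0242]
tool_rot: [-3.141, 0.003, 0.108]
contact_force: [-0.5, 0.1, -0.3]
gripper_width: 0.244
grasp_force: 59.5
```

Run:
```python
from h import *
to(jig(-.047,.066,.026),YJ)
```

```text
t 11.6 F [-0.5  0.1 -0.3]  shift [ 0.017 -0.009 -0.036]  turn [-0.0003  0.001   0.0007]
```

{"name": "step_arm", "arguments": {"steps": [{"delta_pos": [-0.2, 0, 0], "turn": [0, 0, 0]}, {"delta_pos": [-0.25, 0, 0], "turn": [0, 0, 0]}, {"delta_pos": [-0.25, 0, 0], "turn": [0, 0, 0]}, {"delta_pos": [-0.25, 0, 0], "turn": [0, 0, 0]}, {"delta_pos": [-0.25, 0, 0], "turn": [0, 0, 0]}, {"delta_pos": [-0.25, 0, 0], "turn": [0, 0, 0]}, {"delta_pos": [-0.25, 0, 0], "turn": [0, 0, 0]}, {"delta_pos": [-0.25, 0, 0], "turn": [0, 0, 0]}, {"delta_pos": [-0.15, 0, 0], "turn": [0, 0, 0]}, {"delta_pos": [0, 0, 0], "turn": [0, 0, 0]}]}}

```text
clock: 12.82
position: [0.4374, -0.0521, 0.0257]
tool_rot: [-3.141, 0.001, 0.108]
contact_force: [0.4, 0.5, -1.3]
gripper_width: 0.243
grasp_force: 59.5
```

Run:
```python
from h import *
print(injig(bot.get_state()['position'])); to(jig(-.047,-.022,.10),YJ)
b=cam('side','s4')[0][160:290,230:380]
cv2.imwrite('pics/c5.png',cv2.resize(b,None,fx=4,fy=4,interpolation=cv2.INTER_CUBIC)[:,:,::-1])
```

```text
[-0.15275711  0.06518053  0.02573098]
t 12.8 F [ 0.4  0.5 -1.3]  shift [ 2.115  1.744 -1.485]  turn [-0.0001  0.0004  0.0006]
```

View pics/c5.png

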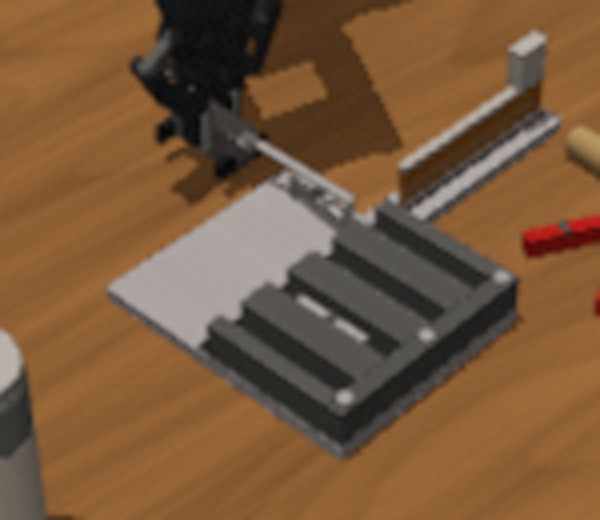

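The bar is out on the apron under the shaft. Next, the -22 slot.

{"name": "step_arm", "arguments": {"steps": [{"delta_pos": [0, 0, -0.5], "turn": [0, 0, 0]}, {"delta_pos": [0, 0, -0.6], "turn": [0, 0, 0]}, {"delta_pos": [0, 0, -0.4], "turn": [0, 0, 0]}, {"delta_pos": [0.5, 0.4, 0], "turn": [0, 0, 0]}, {"delta_pos": [0.5, 0.4, 0], "turn": [0, 0, 0]}, {"delta_pos": [0.5, 0.4, 0], "turn": [0, 0, 0]}, {"delta_pos": [0.6, 0.54, 0], "turn": [0, 0, 0]}, {"delta_pos": [0, 0, 0], "turn": [0, 0, 0]}, {"delta_pos": [0, 0, 0], "turn": [0, 0, 0]}]}}

```text
clock: 14.0
position: [0.5515, -0.127, 0.1002]
tool_rot: [-3.141, 0.002, 0.108]
contact_force: [-0.7, 0.5, -1.6]
gripper_width: 0.244
grasp_force: 59.6
```

Run:
```python
from h import *
to(jig(-.046,-.0225,.026),YJ)
for n in('top','side'):
    p,d,M=cam(n,n+'5'); Q=injig(cloud(M,d).reshape(-1,3)); m=(Q[:,2]>.075)&(Q[:,2]<.145)&(Q[:,0]>.03)&(Q[:,0]<.15)&(abs(Q[:,1]+.022)<.04); Q=Q[m]
    print(n,len(Q),Q.min(0),Q.max(0))
p,d,M=load('top5'); Q=injig(cloud(M,d).reshape(-1,3)); m=(Q[:,2]>.020)&(Q[:,2]<.04)&(Q[:,0]<-.005)&(Q[:,0]>-.09)&(abs(Q[:,1])<.09);Q=Q[m];print(len(Q))
if len(Q): print(Q.min(0),Q.max(0))
```

```text
t 14.0 F [-0.7  0.5 -1.6]  shift [0.025 0.023 1.483]  turn [-0.0003  0.0006  0.0006]
top 75 [ 0.03841228 -0.02315025  0.09741472] [ 0.09260071 -0.01602254  0.12677216]
side 81 [ 0.03050584 -0.02873966  0.09171244] [ 0.09627263 -0.01936406  0.12424023]
125
[-0.07859367  0.06404319  0.02461469] [-0.01988805  0.08131331  0.03682091]
```

{"name": "step_arm", "arguments": {"steps": [{"delta_pos": [0.03, 0.035, 0.4], "turn": [0, 0, 0]}, {"delta_pos": [0, 0, 0.4], "turn": [0, 0, 0]}, {"delta_pos": [0, 0, 0.35], "turn": [0, 0, 0]}, {"delta_pos": [0, 0, 0.33], "turn": [0, 0, 0]}, {"delta_pos": [0, 0, 0], "turn": [0, 0, 0]}]}}

```text
clock: 14.72
position: [0.5523, -0.1282, 0.0256]
tool_rot: [-3.14, 0.003, 0.109]
contact_force: [-0.3, 0.6, -1.4]
gripper_width: 0.245
grasp_force: 59.6
```

Run:
```python
from h import *
to(jig(-.046,-.0225,.026),YJ)
```

```text
t 14.7 F [-0.3  0.6 -1.4]  shift [ 0.01  -0.002 -0.008]  turn [-0.0004  0.001   0.0008]
```

{"name": "step_arm", "arguments": {"steps": [{"delta_pos": [-0.2, 0, 0], "turn": [0, 0, 0]}, {"delta_pos": [-0.25, 0, 0], "turn": [0, 0, 0]}, {"delta_pos": [-0.25, 0, 0], "turn": [0, 0, 0]}, {"delta_pos": [-0.25, 0, 0], "turn": [0, 0, 0]}, {"delta_pos": [-0.25, 0, 0], "turn": [0, 0, 0]}, {"delta_pos": [-0.25, 0, 0], "turn": [0, 0, 0]}, {"delta_pos": [-0.25, 0, 0], "turn": [0, 0, 0]}, {"delta_pos": [-0.25, 0, 0], "turn": [0, 0, 0]}, {"delta_pos": [-0.15, 0, 0], "turn": [0, 0, 0]}, {"delta_pos": [0, 0, 0], "turn": [0, 0, 0]}]}}

```text
clock: 15.98
position: [0.4484, -0.1401, 0.0267]
tool_rot: [-3.141, 0.001, 0.108]
contact_force: [0.4, -0.8, -0.9]
gripper_width: 0.245
grasp_force: 59.5
```

{"name": "step_arm", "arguments": {"steps": [{"delta_pos": [0, 0, -0.5], "turn": [0, 0, 0]}, {"delta_pos": [0, 0, -0.6], "turn": [0, 0, 0]}, {"delta_pos": [0, 0, -0.6], "turn": [0, 0, 0]}, {"delta_pos": [0, 0, -0.8], "turn": [0, 0, 0]}, {"delta_pos": [0, -0.6, 0], "turn": [0, 0, 0]}, {"delta_pos": [0, -0.8, 0], "turn": [0, 0, 0]}, {"delta_pos": [0, -0.8, 0], "turn": [0, 0, 0]}, {"delta_pos": [0, -0.8, 0], "turn": [0, 0, 0]}, {"delta_pos": [0, -0.8, 0], "turn": [0, 0, 0]}, {"delta_pos": [0, 0, 0], "turn": [0, 0, 0]}]}}

```text
clock: 17.23
position: [0.4284, 0.0508, 0.1517]
tool_rot: [-3.141, 0.001, 0.112]
contact_force: [0.6, 0.7, -0.7]
gripper_width: 0.248
grasp_force: 59.6
```

Run:
```python
from h import *
to([.426,.3705,.15],.033)
p,d,M=cam('side','s6'); Q=injig(cloud(M,d).reshape(-1,3))
m=(Q[:,2]>.020)&(Q[:,2]<.035)&(Q[:,0]<-.012)&(Q[:,0]>-.095)&(abs(Q[:,1])<.085);Q=Q[m]
for s in(Q[:,1]>.02,Q[:,1]<.02):
    if s.any(): print(s.sum(),Q[s].min(0),Q[s].max(0))
cam('top','t6')
b=p[160:290,230:380]; cv2.imwrite('pics/c6.png',cv2.resize(b,None,fx=4,fy=4,interpolation=cv2.INTER_CUBIC)[:,:,::-1])
```

```text
t 17.2 F [ 0.6  0.7 -0.7]  shift [ 0.163 -6.392  0.034]  turn [-0.0002  0.0002  0.0253]
83 [-0.07638787  0.05520205  0.02133798] [-0.01663502  0.07746314  0.032461  ]
90 [-0.07441749 -0.03024671  0.02010537] [-0.01457605 -0.00561048  0.03472425]
```

View pics/c6.png

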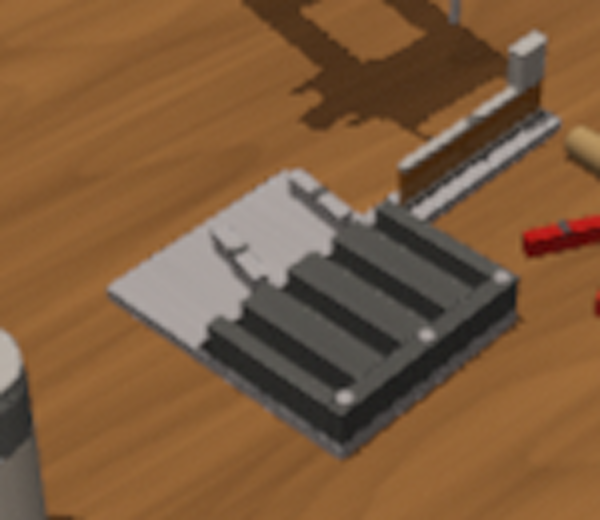

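Both bars are out on the apron, at (310,190) and (238,255). Taking the pick back to the mat.

{"name": "step_arm", "arguments": {"steps": [{"delta_pos": [0, 0, 0], "turn": [0, 0, 0.025]}, {"delta_pos": [0.02, -0.7, 0], "turn": [0, 0, 0]}, {"delta_pos": [0.02, -0.8, 0], "turn": [0, 0, 0]}, {"delta_pos": [0.02, -0.8, 0], "turn": [0, 0, 0]}, {"delta_pos": [0.02, -0.8, 0], "turn": [0, 0, 0]}, {"delta_pos": [0.02, -0.8, 0], "turn": [0, 0, 0]}, {"delta_pos": [0.02, -0.8, 0], "turn": [0, 0, 0]}, {"delta_pos": [0.02, -0.8, 0], "turn": [0, 0, 0]}, {"delta_pos": [0.02, -0.8, 0], "turn": [0, 0, 0]}, {"delta_pos": [0, -0.1, 0], "turn": [0, 0, 0]}]}}

```text
clock: 18.58
position: [0.4291, 0.3703, 0.1516]
tool_rot: [-3.141, -0.001, 0.03]
contact_force: [0.4, -0.0, -1.2]
gripper_width: 0.246
grasp_force: 59.6
```

{"name": "step_arm", "arguments": {"steps": [{"delta_pos": [0, 0, 0.7], "turn": [0, 0, 0]}, {"delta_pos": [0, 0, 0.8], "turn": [0, 0, 0]}, {"delta_pos": [0, 0, 0.7], "turn": [0, 0, 0]}, {"delta_pos": [0, 0, 0], "turn": [0, 0, 0]}, {"delta_pos": [0, 0, 0], "turn": [0, 0, 0]}]}}

```text
clock: 19.2
position: [0.4287, 0.3683, 0.0426]
tool_rot: [-3.141, -0.001, 0.029]
contact_force: [0.2, 0.2, -0.6]
gripper_width: 0.247
grasp_force: 59.5
```

Run:
```python
from h import *
to([.426,.372,.0095],.033)
```

```text
t 19.2 F [ 0.2  0.2 -0.6]  shift [-0.052 -0.077  0.662]  turn [-0.0001 -0.0003 -0.0014]
```

{"name": "step_arm", "arguments": {"steps": [{"delta_pos": [0, -0.07, 0.3], "turn": [0, 0, 0]}, {"delta_pos": [0, 0, 0.2], "turn": [0, 0, 0]}, {"delta_pos": [0, 0, 0.1], "turn": [0, 0, 0]}, {"delta_pos": [0, 0, 0.04], "turn": [0, 0, 0]}, {"delta_pos": [0, 0, 0], "turn": [0, 0, 0]}]}}

```text
clock: 19.82
position: [0.4274, 0.3722, 0.0097]
tool_rot: [3.141, 0.0, 0.03]
contact_force: [-1.6, -0.7, -0.8]
gripper_width: 0.244
grasp_force: 59.5
```

{"name": "step_arm", "arguments": {"steps": [{"delta_pos": [0, 0, 0.02], "turn": [0, 0, 0]}, {"delta_pos": [0, 0, 0], "turn": [0, 0, 0]}]}}

```text
clock: 20.08
position: [0.4275, 0.3723, 0.009]
tool_rot: [-3.141, -0.0, 0.03]
contact_force: [0.5, -0.4, -0.7]
gripper_width: 0.247
grasp_force: 59.5
```

{"name": "step_arm", "arguments": {"gripper": -1, "steps": [{"delta_pos": [0, 0, 0], "turn": [0, 0, 0]}, {"delta_pos": [0, 0, 0], "turn": [0, 0, 0]}, {"delta_pos": [0, 0, 0], "turn": [0, 0, 0]}, {"delta_pos": [0, 0, 0], "turn": [0, 0, 0]}, {"delta_pos": [0, 0, 0], "turn": [0, 0, 0]}, {"delta_pos": [0, 0, -0.6], "turn": [0, 0, 0]}, {"delta_pos": [0, 0, -0.8], "turn": [0, 0, 0]}, {"delta_pos": [0, 0, -0.8], "turn": [0, 0, 0]}, {"delta_pos": [0, 0, -0.8], "turn": [0, 0, -0.024]}, {"delta_pos": [0, 0, 0], "turn": [0, 0, 0]}]}}

```text
clock: 21.32
position: [0.4296, 0.3739, 0.1625]
tool_rot: [-3.137, -0.007, 0.105]
contact_force: [0.5, 0.0, -0.7]
gripper_width: 0.998
grasp_force: 0.0
```

Run:
```python
from h import *
to(jig(-.0455,.066,.15),YJ)
p,d,M=load('t6'); Q=injig(cloud(M,d).reshape(-1,3)); m=(Q[:,2]>.018)&(Q[:,2]<.05)&(Q[:,0]<-.005)&(Q[:,0]>-.09)&(abs(Q[:,1])<.09);Q=Q[m]
for s in(Q[:,1]>.02,Q[:,1]<.02):
    if s.any(): print(s.sum(),Q[s].min(0),Q[s].max(0))
```

```text
t 21.3 F [ 0.5  0.  -0.7]  shift [1.399 8.472 0.251]  turn [-0.0013 -0.0022 -0.0002]
127 [-0.07859258  0.05531401  0.0183895 ] [-0.02002296  0.08131276  0.03635356]
149 [-0.08700301 -0.08435178  0.01802841] [-0.00513859  0.01840344  0.03597701]
```

{"name": "step_arm", "arguments": {"gripper": 0, "steps": [{"delta_pos": [0, 0.5, 0], "turn": [0, 0, 0]}, {"delta_pos": [0.1, 0.8, 0], "turn": [0, 0, 0]}, {"delta_pos": [0.2, 0.9, 0], "turn": [0, 0, 0]}, {"delta_pos": [0.2, 0.9, 0], "turn": [0, 0, 0]}, {"delta_pos": [0.2, 0.9, 0], "turn": [0, 0, 0]}, {"delta_pos": [0.2, 0.9, 0], "turn": [0, 0, 0]}, {"delta_pos": [0.2, 0.9, 0], "turn": [0, 0, 0]}, {"delta_pos": [0.2, 0.9, 0], "turn": [0, 0, 0]}, {"delta_pos": [0.1, 0.9, 0], "turn": [0, 0, 0]}, {"delta_pos": [0, 0.85, 0], "turn": [0, 0, 0]}]}}

```text
clock: 22.58
position: [0.5411, -0.0422, 0.1575]
tool_rot: [-3.141, 0.002, 0.104]
contact_force: [0.2, 0.7, -0.5]
gripper_width: 0.501
grasp_force: 0.0
```

{"name": "step_arm", "arguments": {"steps": [{"delta_pos": [0, 0, 0.5], "turn": [0, 0, 0]}, {"delta_pos": [0, 0, 0.6], "turn": [0, 0, 0]}, {"delta_pos": [0, 0, 0.6], "turn": [0, 0, 0]}, {"delta_pos": [0, 0, 0.4], "turn": [0, 0, 0]}, {"delta_pos": [0, 0, 0], "turn": [0, 0, 0]}]}}

```text
clock: 23.2
position: [0.5388, -0.0403, 0.0513]
tool_rot: [-3.14, 0.006, 0.105]
contact_force: [0.4, 0.6, -0.1]
gripper_width: 0.503
grasp_force: 0.0
```

Run:
```python
from h import *
p,d,M=cam('wrist','w7'); to(jig(-.046,.066,.0155),YJ)
Q=injig(cloud(M,d).reshape(-1,3)); m=(Q[:,2]>.022)&(Q[:,2]<.036)&(Q[:,0]<-.002)&(Q[:,0]>-.09)&(Q[:,1]<.11)&(Q[:,1]>-.05);Q=Q[m]
for s in(Q[:,1]>.02,Q[:,1]<.02):
    if s.any(): print(s.sum(),np.percentile(Q[s],[1,50,99],axis=0))
```

```text
t 23.2 F [-0.5  0.3  0.4]  shift [ 0.069 -0.001  0.739]  turn [-0.0003  0.0011 -0.0004]
2451 [[-0.07700863  0.060459    0.02374598]
 [-0.04457459  0.06934656  0.02878881]
 [-0.00770478  0.10980552  0.03207115]]
3061 [[-0.07297475 -0.02534335  0.02227546]
 [-0.04248386 -0.01295751  0.02857441]
 [-0.01600687 -0.00079044  0.03161121]]
```

View pics/w7.png

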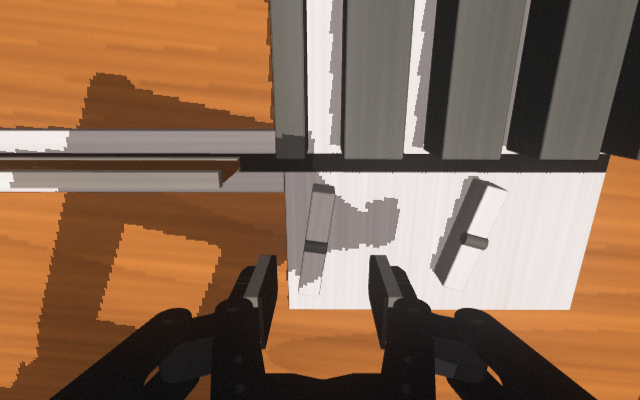

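Bar 1 (weld at (316,246)) is between the fingers and nearly straight. Bar 2 (weld at (475,242)) lies turned. I'll fit both top faces.

Run:
```python
from h import *
p,d,M=load('w7'); Q=injig(cloud(M,d).reshape(-1,3)).reshape(400,640,3)
for u0,u1 in((285,345),(425,515)):
    q=Q[170:300,u0:u1].reshape(-1,3); k=q[(q[:,2]>.0265)&(q[:,2]<.036)&(q[:,0]<-.008)]
    print(len(k),k[:,2].mean(),cv2.minAreaRect((k[:,:2]*1000).astype(np.float32)))
```

```text
2353 0.028908880596602148 ((-48.39921188354492, 69.55928039550781), (12.062174797058105, 59.9856071472168), 81.54520416259766)
2569 0.028806633881919112 ((-45.243797302246094, -13.674922943115234), (13.181998252868652, 59.813114166259766), 74.23286437988281)
```

Run:
```python
from h import *
to(jig(-.048,.0692,.0155),-.042)
```

```text
t 23.2 F [-0.5  0.3  0.4]  shift [ 0.019 -0.068  0.739]  turn [-0.0002  0.0011  0.0467]
```

{"name": "step_arm", "arguments": {"steps": [{"delta_pos": [0, 0, 0], "turn": [0, 0, 0.047]}, {"delta_pos": [0.02, -0.07, 0.25], "turn": [0, 0, 0]}, {"delta_pos": [0, 0, 0.25], "turn": [0, 0, 0]}, {"delta_pos": [0, 0, 0.2], "turn": [0, 0, 0]}, {"delta_pos": [0, 0, 0], "turn": [0, 0, 0]}]}}

```text
clock: 23.88
position: [0.5415, -0.037, 0.0176]
tool_rot: [-3.141, 0.003, -0.042]
contact_force: [0.3, -0.3, 1.6]
gripper_width: 0.497
grasp_force: 0.0
```

{"name": "step_arm", "arguments": {"gripper": 1, "squeeze": 40, "steps": [{"delta_pos": [0, 0, 0], "turn": [0, 0, 0]}, {"delta_pos": [0, 0, 0], "turn": [0, 0, 0]}, {"delta_pos": [0, 0, 0], "turn": [0, 0, 0]}, {"delta_pos": [0, 0, 0], "turn": [0, 0, 0]}]}}

```text
clock: 24.38
position: [0.5429, -0.0373, 0.0192]
tool_rot: [3.141, -0.001, -0.043]
contact_force: [0.7, 0.1, 1.8]
gripper_width: 0.128
grasp_force: 40.6
```

{"name": "step_arm", "arguments": {"steps": [{"delta_pos": [0, 0, -0.5], "turn": [0, 0, 0]}, {"delta_pos": [0, 0, -0.8], "turn": [0, 0, 0]}, {"delta_pos": [0, 0, -0.7], "turn": [0, 0, -0.039]}, {"delta_pos": [0, 0, 0], "turn": [0, 0, 0]}]}}

```text
clock: 24.88
position: [0.5447, -0.0375, 0.1216]
tool_rot: [3.14, -0.006, 0.08]
contact_force: [-0.0, -0.6, -0.5]
gripper_width: 0.125
grasp_force: 40.3
```

Run:
```python
from h import *
to([.4724,-.403,.12],.08)
```

```text
t 24.9 F [-0.  -0.6 -0.5]  shift [-2.027  7.172  0.032]  turn [ 0.0005 -0.002  -0.    ]
```

{"name": "step_arm", "arguments": {"steps": [{"delta_pos": [-0.5, 0.4, 0], "turn": [0, 0, 0]}, {"delta_pos": [-0.5, 0.7, 0], "turn": [0, 0, 0]}, {"delta_pos": [-0.4, 0.8, 0], "turn": [0, 0, 0]}, {"delta_pos": [-0.3, 0.8, 0], "turn": [0, 0, 0]}, {"delta_pos": [-0.3, 0.8, 0], "turn": [0, 0, 0]}, {"delta_pos": [0, 0.8, 0], "turn": [0, 0, 0]}, {"delta_pos": [0, 0.8, 0], "turn": [0, 0, 0]}, {"delta_pos": [0, 0.8, 0], "turn": [0, 0, 0]}, {"delta_pos": [0, 0.8, 0], "turn": [0, 0, 0]}, {"delta_pos": [0, 0.45, 0], "turn": [0, 0, 0]}]}}

```text
clock: 26.12
position: [0.4708, -0.4029, 0.1172]
tool_rot: [-3.14, 0.001, 0.078]
contact_force: [-0.8, -0.4, -0.5]
gripper_width: 0.126
grasp_force: 40.3
```

{"name": "step_arm", "arguments": {"steps": [{"delta_pos": [0, 0, 0.6], "turn": [0, 0, 0]}, {"delta_pos": [0, 0, 0.6], "turn": [0, 0, 0]}, {"delta_pos": [0, 0, 0.4], "turn": [0, 0, 0]}, {"delta_pos": [0, 0, 0], "turn": [0, 0, 0]}]}}

```text
clock: 26.62
position: [0.4696, -0.3992, 0.0362]
tool_rot: [-3.137, 0.004, 0.08]
contact_force: [-0.3, 0.4, -0.7]
gripper_width: 0.129
grasp_force: 40.3
```

Run:
```python
from h import *
to([.4724,-.403,.013],.08)
```

```text
t 26.6 F [-0.3  0.4 -0.7]  shift [0.05  0.08  0.464]  turn [-0.0016  0.0013 -0.0001]
```

{"name": "step_arm", "arguments": {"steps": [{"delta_pos": [0.05, 0.06, 0.2], "turn": [0, 0, 0]}, {"delta_pos": [0, 0, 0.15], "turn": [0, 0, 0]}, {"delta_pos": [0, 0, 0.1], "turn": [0, 0, 0]}, {"delta_pos": [0, 0, 0], "turn": [0, 0, 0]}]}}

```text
clock: 27.12
position: [0.4739, -0.404, 0.016]
tool_rot: [-3.141, 0.0, 0.08]
contact_force: [0.0, -0.1, -1.2]
gripper_width: 0.128
grasp_force: 40.3
```

{"name": "step_arm", "arguments": {"gripper": 0, "steps": [{"delta_pos": [0, 0, 0], "turn": [0, 0, 0]}, {"delta_pos": [0, 0, 0], "turn": [0, 0, 0]}, {"delta_pos": [0, 0, 0], "turn": [0, 0, 0]}, {"delta_pos": [0, 0, -0.5], "turn": [0, 0, 0]}, {"delta_pos": [0, 0, -0.8], "turn": [0, 0, 0]}, {"delta_pos": [0, 0, -0.8], "turn": [0, 0, 0]}, {"delta_pos": [0, 0, 0], "turn": [0, 0, 0.04]}, {"delta_pos": [0, 0, 0], "turn": [0, 0, 0.04]}]}}

```text
clock: 28.12
position: [0.4745, -0.4046, 0.1226]
tool_rot: [3.14, -0.002, -0.176]
contact_force: [0.1, 0.3, -0.1]
gripper_width: 0.5
grasp_force: 0.0
```

Run:
```python
from h import *
to(jig(-.0450,-.0140,.12),-.169)
```

```text
t 28.1 F [ 0.1  0.3 -0.1]  shift [ 0.588 -5.886  0.052]  turn [ 0.0004 -0.0006 -0.0021]
```

{"name": "step_arm", "arguments": {"steps": [{"delta_pos": [0, -0.5, 0], "turn": [0, 0, 0]}, {"delta_pos": [0, -0.8, 0], "turn": [0, 0, 0]}, {"delta_pos": [0.1, -0.8, 0], "turn": [0, 0, 0]}, {"delta_pos": [0.1, -0.8, 0], "turn": [0, 0, 0]}, {"delta_pos": [0.1, -0.8, 0], "turn": [0, 0, 0]}, {"delta_pos": [0.1, -0.8, 0], "turn": [0, 0, 0]}, {"delta_pos": [0.1, -0.8, 0], "turn": [0, 0, 0]}, {"delta_pos": [0.05, -0.5, 0], "turn": [0, 0, 0]}, {"delta_pos": [0, 0, 0], "turn": [0, 0, 0]}, {"delta_pos": [0, 0, 0], "turn": [0, 0, 0]}]}}

```text
clock: 29.38
position: [0.5502, -0.1228, 0.1212]
tool_rot: [3.141, 0.001, -0.17]
contact_force: [0.1, -0.2, 0.2]
gripper_width: 0.503
grasp_force: 0.0
```

Run:
```python
from h import *
p,d,M=cam('wrist','w8'); Q=injig(cloud(M,d).reshape(-1,3))
k=Q[(Q[:,2]>.024)&(Q[:,2]<.036)&(Q[:,0]<-.008)&(Q[:,0]>-.09)&(Q[:,1]<.03)&(Q[:,1]>-.06)]
r=cv2.minAreaRect((k[:,:2]*1000).astype(np.float32)); print(len(k),r)
P=jig(r[0][0]/1000,r[0][1]/1000,.017); print(P)
to(P,-.169)
```

```text
1279 ((-45.240753173828125, -13.584129333496094), (11.396636962890625, 59.880767822265625), 74.29322052001953)
[ 0.55265039 -0.11909443  0.017     ]
t 29.4 F [ 0.5 -0.5 -0.8]  shift [ 0.034 -0.091  2.085]  turn [ 0.0001  0.0001 -0.0005]
```

{"name": "step_arm", "arguments": {"steps": [{"delta_pos": [0.03, -0.08, 0.6], "turn": [0, 0, 0]}, {"delta_pos": [0, 0, 0.6], "turn": [0, 0, 0]}, {"delta_pos": [0, 0, 0.4], "turn": [0, 0, 0]}, {"delta_pos": [0, 0, 0.3], "turn": [0, 0, 0]}, {"delta_pos": [0, 0, 0.18], "turn": [0, 0, 0]}, {"delta_pos": [0, 0, 0], "turn": [0, 0, 0]}]}}

```text
clock: 30.18
position: [0.5526, -0.1198, 0.0169]
tool_rot: [-3.141, 0.001, -0.172]
contact_force: [-0.1, -0.9, 0.7]
gripper_width: 0.504
grasp_force: 0.0
```

{"name": "step_arm", "arguments": {"gripper": 1, "squeeze": 40, "steps": [{"delta_pos": [0, 0, 0], "turn": [0, 0, 0]}, {"delta_pos": [0, 0, 0], "turn": [0, 0, 0]}, {"delta_pos": [0, 0, 0], "turn": [0, 0, 0]}, {"delta_pos": [0, 0, 0], "turn": [0, 0, 0]}]}}

```text
clock: 30.68
position: [0.5536, -0.1197, 0.0182]
tool_rot: [3.141, -0.002, -0.171]
contact_force: [-0.2, 0.5, 6.0]
gripper_width: 0.126
grasp_force: 40.8
```

{"name": "step_arm", "arguments": {"steps": [{"delta_pos": [0, 0, -0.5], "turn": [0, 0, 0]}, {"delta_pos": [0, 0, -0.8], "turn": [0, 0, 0]}, {"delta_pos": [0, 0, -0.7], "turn": [0, 0, -0.04]}, {"delta_pos": [0, 0, 0], "turn": [0, 0, -0.04]}, {"delta_pos": [0, 0, 0], "turn": [0, 0, 0]}]}}

```text
clock: 31.3
position: [0.5525, -0.1194, 0.1175]
tool_rot: [-3.142, -0.0, 0.079]
contact_force: [-0.4, 0.1, -1.4]
gripper_width: 0.127
grasp_force: 39.9
```

Run:
```python
from h import *
to([.467,-.333,.12],.08)
```

```text
t 31.3 F [-0.4  0.1 -1.4]  shift [-2.046  4.122 -0.05 ]  turn [-0.     -0.     -0.0004]
```

{"name": "step_arm", "arguments": {"steps": [{"delta_pos": [-0.5, 0.3, 0], "turn": [0, 0, 0]}, {"delta_pos": [-0.5, 0.6, 0], "turn": [0, 0, 0]}, {"delta_pos": [-0.5, 0.7, 0], "turn": [0, 0, 0]}, {"delta_pos": [-0.4, 0.7, 0], "turn": [0, 0, 0]}, {"delta_pos": [-0.12, 0.7, 0], "turn": [0, 0, 0]}, {"delta_pos": [0, 0.7, 0], "turn": [0, 0, 0]}, {"delta_pos": [0, 0.4, 0], "turn": [0, 0, 0]}, {"delta_pos": [0, 0, 0.6], "turn": [0, 0, 0]}, {"delta_pos": [0, 0, 0.6], "turn": [0, 0, 0]}, {"delta_pos": [0, 0, 0.3], "turn": [0, 0, 0]}]}}

```text
clock: 32.55
position: [0.4673, -0.3305, 0.0402]
tool_rot: [-3.138, 0.003, 0.079]
contact_force: [0.1, 0.5, -1.7]
gripper_width: 0.126
grasp_force: 39.9
```

Run:
```python
from h import *
to([.467,-.333,.0145],.08)
```

```text
t 32.5 F [ 0.1  0.5 -1.7]  shift [-0.009  0.05   0.514]  turn [-0.001   0.001  -0.0003]
```

{"name": "step_arm", "arguments": {"steps": [{"delta_pos": [0, 0.04, 0.2], "turn": [0, 0, 0]}, {"delta_pos": [0, 0, 0.15], "turn": [0, 0, 0]}, {"delta_pos": [0, 0, 0.14], "turn": [0, 0, 0]}, {"delta_pos": [0, 0, 0], "turn": [0, 0, 0]}]}}

```text
clock: 33.05
position: [0.4686, -0.3338, 0.0177]
tool_rot: [-3.141, 0.0, 0.08]
contact_force: [-0.3, -0.4, -0.9]
gripper_width: 0.129
grasp_force: 39.9
```

{"name": "step_arm", "arguments": {"gripper": 0, "steps": [{"delta_pos": [0, 0, 0], "turn": [0, 0, 0]}, {"delta_pos": [0, 0, 0], "turn": [0, 0, 0]}, {"delta_pos": [0, 0, 0], "turn": [0, 0, 0]}, {"delta_pos": [0, 0, -0.5], "turn": [0, 0, 0]}, {"delta_pos": [0, 0, -0.8], "turn": [0, 0, 0]}, {"delta_pos": [0, 0, -0.8], "turn": [0, 0, 0]}, {"delta_pos": [0, 0, -0.6], "turn": [0, 0, 0]}, {"delta_pos": [0, 0, 0], "turn": [0, 0, -0.008]}]}}

```text
clock: 34.05
position: [0.4704, -0.3353, 0.1559]
tool_rot: [3.137, -0.005, 0.106]
contact_force: [-1.2, 0.4, 0.2]
gripper_width: 0.499
grasp_force: 0.0
```

Run:
```python
from h import *
to(jig(-.009,.32,.15),YJ)
p,d,M=cam('side','s9'); cam('top','t9')
a=p[100:300,130:450]; cv2.imwrite('pics/c9.png',cv2.resize(a,None,fx=2.5,fy=2.5,interpolation=cv2.INTER_CUBIC)[:,:,::-1])
```

```text
t 34.0 F [-1.2  0.4  0.2]  shift [  2.819 -10.798   0.119]  turn [ 0.0015 -0.0015  0.    ]
```

View pics/c9.png

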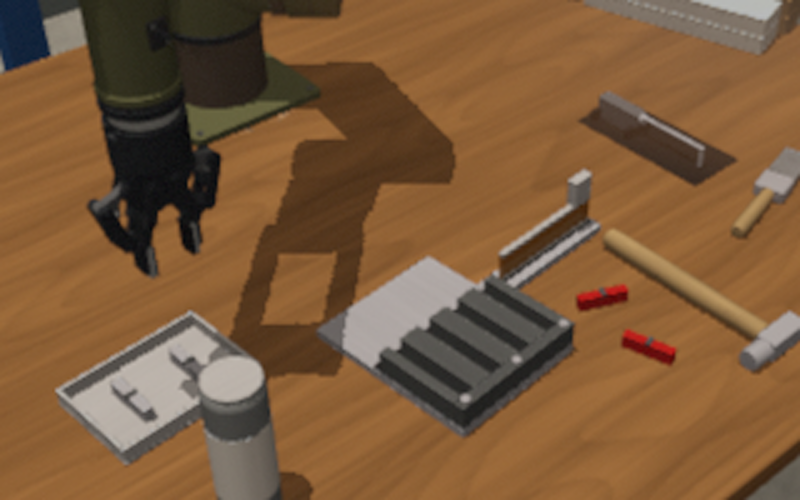

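Both bars are flat in the tray at (130,398) and (195,362), and the pick stands on the mat at (650,125). Last job: shut the guard from its +y side.

{"name": "step_arm", "arguments": {"gripper": 1, "steps": [{"delta_pos": [0, -0.5, 0], "turn": [0, 0, 0]}, {"delta_pos": [0.2, -0.8, 0], "turn": [0, 0, 0]}, {"delta_pos": [0.2, -0.9, 0], "turn": [0, 0, 0]}, {"delta_pos": [0.2, -0.9, 0], "turn": [0, 0, 0]}, {"delta_pos": [0.2, -0.9, 0], "turn": [0, 0, 0]}, {"delta_pos": [0.2, -0.9, 0], "turn": [0, 0, 0]}, {"delta_pos": [0.2, -0.9, 0], "turn": [0, 0, 0]}, {"delta_pos": [0.2, -0.9, 0], "turn": [0, 0, 0]}, {"delta_pos": [0.2, -0.9, 0], "turn": [0, 0, 0]}, {"delta_pos": [0.2, -0.9, 0], "turn": [0, 0, 0]}]}}

```text
clock: 35.4
position: [0.5112, 0.1004, 0.1513]
tool_rot: [-3.141, 0.004, 0.105]
contact_force: [0.2, -0.8, -0.5]
gripper_width: -0.003
grasp_force: 0.0
```

Run:
```python
from h import *
to(jig(-.008,.32,.069),YJ)
p,d,M=load('t9')
tr=np.array([.4696,-.368]);Q=cloud(M,d).reshape(-1,3);Q=np.c_[Ro.from_euler('z',-.08).apply(np.c_[Q[:,:2]-tr,Q[:,2]])]
for s in(1,-1):
    m=(Q[:,2]>.012)&(Q[:,2]<.035)&(abs(Q[:,0])<.048)&(abs(Q[:,1]-s*.035)<.025); print(m.sum(),Q[m].min(0),Q[m].max(0)) if m.any() else None
```

```text
t 35.4 F [ 0.2 -0.8 -0.5]  shift [ 1.105 -2.219  1.647]  turn [-0.0001  0.0012 -0.0002]
143 [-0.02949632  0.02977577  0.01234079] [0.02940192 0.04335205 0.02831499]
42 [ 0.00945784 -0.04084136  0.01353055] [ 0.02866898 -0.02711835  0.02716858]
```

{"name": "step_arm", "arguments": {"steps": [{"delta_pos": [0.2, -0.7, 0], "turn": [0, 0, 0]}, {"delta_pos": [0.3, -0.75, 0], "turn": [0, 0, 0]}, {"delta_pos": [0.3, -0.75, 0], "turn": [0, 0, 0]}, {"delta_pos": [0.3, 0, 0], "turn": [0, 0, 0]}, {"delta_pos": [0, 0, 0.5], "turn": [0, 0, 0]}, {"delta_pos": [0, 0, 0.6], "turn": [0, 0, 0]}, {"delta_pos": [0, 0, 0.45], "turn": [0, 0, 0]}, {"delta_pos": [0, 0, 0], "turn": [0, 0, 0]}]}}

```text
clock: 36.4
position: [0.5537, 0.2119, 0.0726]
tool_rot: [3.14, 0.007, 0.105]
contact_force: [0.1, -0.3, 1.1]
gripper_width: -0.004
grasp_force: 0.0
```

Run:
```python
from h import *
to(jig(-.008,.0675+.015+.0145,.069),YJ)
```

```text
t 36.4 F [ 0.1 -0.3  1.1]  shift [0.023 4.369 0.072]  turn [ 0.0005  0.0023 -0.0005]
```

{"name": "step_arm", "arguments": {"steps": [{"delta_pos": [0, 0.3, 0], "turn": [0, 0, 0]}, {"delta_pos": [0, 0.4, 0], "turn": [0, 0, 0]}, {"delta_pos": [0, 0.5, 0], "turn": [0, 0, 0]}, {"delta_pos": [0, 0.5, 0], "turn": [0, 0, 0]}, {"delta_pos": [0, 0.5, 0], "turn": [0, 0, 0]}, {"delta_pos": [0, 0.5, 0], "turn": [0, 0, 0]}, {"delta_pos": [0, 0.5, 0], "turn": [0, 0, 0]}, {"delta_pos": [0, 0.5, 0], "turn": [0, 0, 0]}, {"delta_pos": [0, 0.25, 0], "turn": [0, 0, 0]}, {"delta_pos": [0, 0, 0], "turn": [0, 0, 0]}]}}

```text
clock: 37.65
position: [0.5778, 0.0154, 0.076]
tool_rot: [3.141, -0.001, 0.103]
contact_force: [0.6, -0.2, -0.0]
gripper_width: -0.002
grasp_force: 0.0
```

{"name": "step_arm", "arguments": {"steps": [{"delta_pos": [0, 0.1, 0], "turn": [0, 0, 0]}, {"delta_pos": [0, 0.06, 0], "turn": [0, 0, 0]}, {"delta_pos": [0, 0.06, 0], "turn": [0, 0, 0]}, {"delta_pos": [0, 0, 0], "turn": [0, 0, 0]}]}}

```text
clock: 38.15
position: [0.5785, 0.006, 0.0752]
tool_rot: [3.141, 0.0, 0.105]
contact_force: [-0.4, 1.0, 1.6]
gripper_width: -0.002
grasp_force: 0.4
```

Run:
```python
from h import *
to(jig(-.008,.0675+.015+.0145,.069),YJ)
```

```text
t 38.1 F [-0.4  1.   1.6]  shift [-0.035  0.222  0.124]  turn [ 0.      0.0001 -0.0002]
```

{"name": "step_arm", "arguments": {"steps": [{"delta_pos": [0, 0.06, 0], "turn": [0, 0, 0]}, {"delta_pos": [0, 0.06, 0], "turn": [0, 0, 0]}, {"delta_pos": [0, 0, 0], "turn": [0, 0, 0]}]}}

```text
clock: 38.52
position: [0.5793, -0.0004, 0.0752]
tool_rot: [3.141, 0.0, 0.105]
contact_force: [0.0, 0.6, 0.6]
gripper_width: -0.003
grasp_force: 0.2
```

{"name": "step_arm", "arguments": {"steps": [{"delta_pos": [0, 0.06, 0], "turn": [0, 0, 0]}, {"delta_pos": [0, 0.04, 0], "turn": [0, 0, 0]}, {"delta_pos": [0, 0, 0], "turn": [0, 0, 0]}]}}

```text
clock: 38.9
position: [0.5798, -0.0053, 0.0752]
tool_rot: [3.141, 0.0, 0.105]
contact_force: [-0.8, 0.0, 0.3]
gripper_width: 0.001
grasp_force: 0.2
```

{"name": "step_arm", "arguments": {"steps": [{"delta_pos": [0, 0.06, 0], "turn": [0, 0, 0]}, {"delta_pos": [0, 0.04, 0], "turn": [0, 0, 0]}, {"delta_pos": [0, 0, 0], "turn": [0, 0, 0]}]}}

```text
clock: 39.28
position: [0.5804, -0.0103, 0.0753]
tool_rot: [3.141, -0.0, 0.105]
contact_force: [-0.1, 0.9, 0.4]
gripper_width: 0.0
grasp_force: 0.2
```

Run:
```python
from h import *
s=bot.get_state();print(injig(s['position']),s['contact_force'])
p,d,M=cam('side','s10'); Q=injig(cloud(M,d).reshape(-1,3)); m=(abs(Q[:,0]+.007)<.012)&(abs(Q[:,1])<.11)&(Q[:,2]>.045)&(Q[:,2]<.09)
q=Q[m]; print(len(q)); print(q[q[:,2]<.06].min(0),q[q[:,2]<.06].max(0)); k=q[q[:,2]>.08]; print(np.sort(k[:,1]).round(3))
```

```text
[-0.00615848  0.09169415  0.07529795] [-0.07050543  0.90765445  0.42155565]
300
[-0.01407553 -0.07865816  0.04516653] [0.00142561 0.07878729 0.05881246]
[0.044 0.044 0.045 0.045 0.045 0.046 0.047 0.047 0.047 0.047 0.049 0.05
 0.05  0.051 0.051 0.051 0.051 0.052 0.053 0.054 0.054 0.055 0.056 0.057
 0.057 0.058 0.059 0.06  0.061 0.061 0.061 0.062 0.063 0.063 0.063 0.064
 0.065 0.066 0.067 0.069 0.069 0.07  0.07  0.07  0.07  0.071 0.072 0.073
 0.074 0.074 0.074 0.074 0.077 0.078 0.078 0.079 0.079 0.081 0.083 0.083
 0.083 0.085 0.086 0.09  0.091 0.092 0.093 0.096 0.098]
```

{"name": "step_arm", "arguments": {"steps": [{"delta_pos": [0, 0.06, 0], "turn": [0, 0, 0]}, {"delta_pos": [0, 0.04, 0], "turn": [0, 0, 0]}, {"delta_pos": [0, 0, 0], "turn": [0, 0, 0]}]}}

```text
clock: 39.7
position: [0.5808, -0.014, 0.0753]
tool_rot: [-3.14, -0.0, 0.104]
contact_force: [-0.4, 5.0, 0.3]
gripper_width: -0.007
grasp_force: 2.4
```

{"name": "step_arm", "arguments": {"steps": [{"delta_pos": [0, 0.04, 0], "turn": [0, 0, 0]}, {"delta_pos": [0, 0, 0], "turn": [0, 0, 0]}]}}

```text
clock: 39.95
position: [0.5808, -0.0142, 0.0754]
tool_rot: [-3.137, -0.0, 0.104]
contact_force: [-0.8, 10.4, 1.0]
gripper_width: -0.0
grasp_force: 5.2
```

The force is building with no movement, so the guard is on its stop. I'll back off, lift clear and do a final check.

{"name": "step_arm", "arguments": {"steps": [{"delta_pos": [0, -0.3, 0], "turn": [0, 0, 0]}, {"delta_pos": [0, -0.2, 0], "turn": [0, 0, 0]}, {"delta_pos": [0, 0, -0.7], "turn": [0, 0, 0]}, {"delta_pos": [0, 0, -0.8], "turn": [0, 0, 0]}, {"delta_pos": [-0.6, 0, -0.8], "turn": [0, 0, 0]}, {"delta_pos": [-0.6, 0, 0], "turn": [0, 0, 0]}, {"delta_pos": [0, 0, 0], "turn": [0, 0, 0]}, {"delta_pos": [0, 0, 0], "turn": [0, 0, 0]}]}}

```text
clock: 40.95
position: [0.5195, 0.0017, 0.1904]
tool_rot: [3.141, -0.001, 0.105]
contact_force: [1.0, 0.4, -0.3]
gripper_width: -0.003
grasp_force: 0.0
```

Run:
```python
from h import *
p,d,M=cam('side','s11'); cv2.imwrite('pics/c11.png',cv2.resize(p[100:300,130:450],None,fx=2.5,fy=2.5,interpolation=cv2.INTER_CUBIC)[:,:,::-1])
C=cloud(M,d).reshape(-1,3)
m=(C[:,2]>.02)&(C[:,2]<.05)&(C[:,0]>.36)&(C[:,0]<.6)&(C[:,1]>.3)&(C[:,1]<.45);print(C[m].min(0),C[m].max(0))
```

```text
[0.39281033 0.35197791 0.02008459] [0.57400888 0.38260503 0.0358504 ]
```

View pics/c11.png

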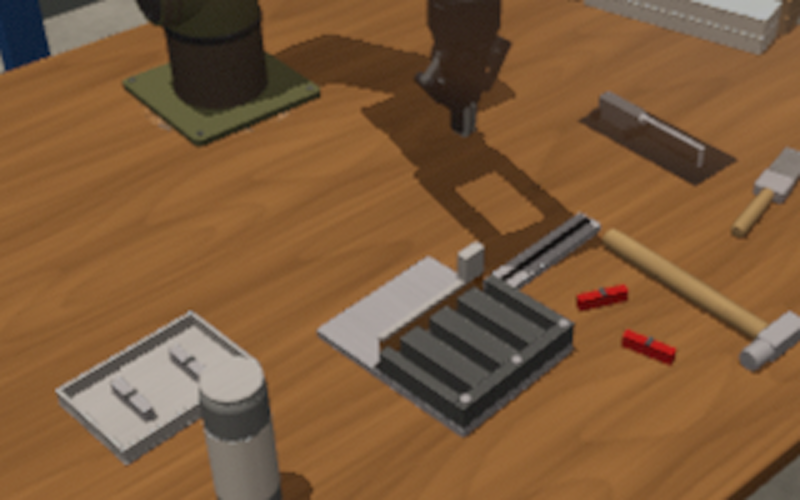

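The guard is shut across the mouths at (430,310), both bars are in the tray, the pick is upright on the mat, and the arm is clear.

```bash
python3 -c "
from workcell import bot
print(bot.hand_in())"
```

```text
the job is handed in; nothing more can be done
None
```

I handed the job in at about 41 s: I dragged both bars out with the pick and laid them in the tray, set the pick back on its mat hook down, and shut the guard to its stop; the hand-in gave no verdict.

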